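Lay the oak breakfast board: jam, salt, yoghurt, cup and spoon in their wells

TASK

Lay the oak breakfast board for a guest with the five things standing on the black rubber mat. As you see the board from where you stand, in its back row the jam jar goes on the left, the yoghurt pot on the right and the salt shaker between them; in front of the jam jar the cup stands in its well with the handle pointing to the right, and the teaspoon lies in the groove to the right of the cup. Seat everything flat in its recess, knock nothing over, and leave the tealight and the price card between board and mat where they are.

Things in the scene. Friction and masses are not known exactly. Their poses are not given: they have to be found in the camera images.
- board: Oak board, fixed, 304 mm wide (y), 192 deep (x). Origin: centre of underside; x to its back, y to its left, z up; turned at most 0.1 rad. Top z = 20 mm, recess floors z = 14. Recess centres (x, y), mm: back row, round, 74 wide: left (48, 100), middle (48, 0), right (48, -100); front: round cup well, 58 wide, (-48, 75); spoon groove 148 long (y), 42 wide (x), (-48, -70).
- bar_mat: Black ribbed rubber mat, fixed, 304 mm wide (its y) by 200 mm deep (its x), top 4 mm above the counter, rim 7 mm high, turned by at most 0.1 rad; it lies on the half of the counter where the board does not, and the five things stand on it. Origin: centre of its underside.
- jam_jar: Round glass jar of jam with a wide screw lid, loose, 85 mm tall; glass 59 mm wide at z = 35 to 50 mm, foot 55 mm, lid 58 mm (63 mm overall). Origin: centre of its underside; z up.
- salt_shaker: Slim glass salt shaker with a steel cap with holes, loose, 94 mm tall, body 42 x 40 mm. Origin: centre of its underside; z up.
- yoghurt_pot: Conical yoghurt pot with a foil lid, loose, 71 mm tall, 52 mm wide at the foot, 60 mm at z = 40 mm and 72 mm at the rim. Origin: centre of its underside; z up.
- cup: Small cream cup with one handle, loose, open at the top, 55 mm tall, bowl 59 mm wide at the rim, foot 42 mm wide. Origin: on its underside, at the centre of its outline with handle (59 mm along x, 83 mm along y): the bowl's centre is at y = +11.5 mm, the handle points along -y and ends at y = -42 mm. z up. At the start its yaw differs from the mat's by up to 0.8 rad.
- teaspoon: Steel teaspoon, loose, 130 mm long along its x (bowl at the +x end), 26 mm wide at the bowl; treat its middle as 20 mm wide and 10 mm high. Origin: middle of its length, on its underside. Lies roughly across (its x along the mat's y). Which end the bowl is at does not matter.
- tealight: Bystander: tealight in a low round dish, loose, 38 mm wide, 15 mm tall, on the counter between board and mat. Origin: centre of its underside.
- price_card: Bystander: folded standing price card, loose, 44 x 70 mm, 54 mm tall, on the counter between board and mat. Origin: centre of its underside.

How it is judged:
By the outcome, as a careful person would: the job done as asked, in the order asked, and still so for the second after the job is handed in, with the robot touching nothing.
It also fails if it takes over 134 s, if anything falls off the work surface, if the arm or the gripper's body presses on something with over 40 N, if the wrist force passes 120 N, or if a joint passes its speed limit or range.

ROBOT

A 6-joint arm with a two-finger parallel gripper is mounted at the origin on a cart in front of the work surface, level with it; the furniture and walls round the work are solid. World frame = base frame: x ahead of the robot, y to its left, z up, the work surface at z = 0. Lengths are in mm, angles in degrees, forces in N, time in s.
With the tool pointing down it reaches from about 350 to 850 mm from the base axis. Payload 8.1 kg.
Tool frame: the origin (TCP) lies at the very end of the fingers, on their centre line; the grasp point (between the pads) lies 19 mm behind it (r.grasp_offset is the distance from the TCP to the grasp point, in mm); z points along the fingers, y is the line along which they close (so a half turn about z gives the same grasp; the last joint's range is limited). The gripper opens to 85 mm and grips with 20 to 120 N. Pads are 22 mm wide; open, the fingers measure 114 mm over their backs; the gripper's body (76 mm by 85 mm) begins 54 mm behind the grasp point. The pads swing forward as they close: fully open they stand 13 mm farther back than shut.
Start: joints at [62.601, 7.471, 85.268, -0, 87.261, -4.893], TCP at [229.645, 554.318, 231.292] pointing down, gripper open.
Joint ranges: [-169.43, 169.43], [-51.17, 129.36], [1.28, 143.12], [-76.62, 256.62], [0, 156.53], [-152.29, 152.29]. Speed limits (degrees/s): [136.94, 136.94, 159.86, 180, 180, 180].

INTERFACE

Orientations are given as [roll, pitch, yaw] about the fixed x, y, z axes, in that order (R = Rz(yaw) Ry(pitch) Rx(roll)).
In Python, from bench import r gives the robot as it stands.
- The arm moves only by the tool carry_out, never from a script. Its argument "commands" is a list of rows, each an object with "jaw": the finger opening in m, from 0 to 0.0854; "translation": the shift along the tool's x, y, z in m, a list of three; "spin": the turn about the tool's z in rad. A call has exactly 8 rows; each row shifts and turns the commanded pose from where the row before left it, along the tool's axes as they then stand; what a row does not reach is not made up. A row lasts 1/12 s, in which the tool goes at most 41.7 mm and 7.16 degrees, less where a joint would pass 70% of its speed; a pose out of reach is approached as far as the arm can. A call is refused whole if a number of a shift passes 0.0417 or a number of a turn 0.125, either way. A call with a gripper value outside its range is refused whole. The fingers move at their own pace and stop on an object; "squeeze" is the grip in N (left out, the last holds). Time passes only in rows, so rows that do not move let the fingers close, or fill a call up. It gives the time, the measured TCP pose, the force, the opening and the grip force at its end, in the units of the state.
- r.sense(): the state, without advancing time (a new reading comes with each control period).
- r.snapshot(name): name is "scene" or "top" or "wrist"; returns a dict with "pixels" (384x512x3 uint8, blue, green, red), "K" (3x3 intrinsics, pixels), "extrinsics" (4x4, takes a point from camera to world coordinates). Camera axes: x right, y down, z forward; pixel columns grow to the right and rows downward; lengths in mm; the calibration is good to about 2 mm. A picture is of the moment at which its call begins. There is no depth.
- r.hand_in(): hands the job in; it is judged then, once.
Trained networks look in a picture, given as the dict that the camera call returned (one of the last four; its "shot" number tells which), for a name from the list of things; names that differ only in an ending like _2 or _b are one class to them, and where a whole thing is asked for, a point or a joint stands for the part that bears it (a point fixed in the world has none). Each returns a list of dicts, best first, with "score" (0 to 1); they miss things now and then, are a little off and sometimes report something else, mostly with a low value. They report only what shows in the picture. A call takes as long as a camera call.
- r.spot_in(picture, target): "xy" ([column, row] in pixels, amid what is visible of it).
- r.regions_of(picture, target): "pixels" (384x512 bool, what is visible of it) and "xy" ([column, row] in pixels, amid what is visible of it).
- r.landmark_of(picture, target): "xy" ([column, row] in pixels: a listed point, or the origin of a listed thing).
The state is a dict: "time": time; "joint_pos": joint angles; "qd": joint speeds; "joint_efforts": joint torques, N m; "tool_pos": TCP position; "tcp_rot": TCP orientation; "ft_force": force on the tool from outside, world axes, zero at the start; "wrist_torque": the same for the moment, N m; "finger_gap": finger opening in mm; "grip_force": force on a finger pad.
Only numpy, scipy, OpenCV 4.12 (cv2) and the standard library are available. Lean on these libraries where they do the work, as an engineer would, in place of code of your own. Each camera call takes 0.05 s, during which the arm holds its last target. There are 200 camera calls.

## Working session

There is one attempt and no reset: what is moved stays moved. The work goes in short steps, Python scripts to look and compute and a tool call to move; the robot and the scene stay as the last step left them, time stands still between calls to the robot, and variables do not carry over. Pictures are saved under pics/ and viewed, at most 14 in all, crops included, and the job is handed in when it is done.

Besides the shell and the picture viewer there is one more tool, called after ">>>" by a JSON object that holds its "method" and its "body", one argument or row to a line. carry_out: Moves the arm, as the interface text tells. Its arguments: {"type":"object","properties":{"commands":{"type":"array","items":{"type":"object","properties":{"jaw":{"type":"number"},"translation":{"type":"array","items":{"type":"number"}},"spin":{"type":"number"}}}},"squeeze":{"type":"number"}},"required":["commands"]}

```bash
ls; mkdir -p pics; python3 - <<'E'
from bench import r
import cv2,numpy as np
s=r.sense();print({k:np.round(v,2).tolist() for k,v in s.items()}, r.grasp_offset)
ims=[]
for n in("scene","top"):
    p=r.snapshot(n); ims.append(p["pixels"].copy())
    print(n,np.round(p["K"],1).tolist(),np.round(p["extrinsics"],3).tolist())
    for t in["board","bar_mat","jam_jar","salt_shaker","yoghurt_pot","cup","teaspoon","tealight","price_card"]:
        print(t,[(np.round(d["xy"],1).tolist(),round(d["score"],2)) for d in r.landmark_of(p,t)[:2]])
    cv2.imwrite(f"pics/{n}.png",p["pixels"])
E
```

```text
pics
{'time': 0.0, 'joint_pos': [62.6, 7.51, 85.33, 0.0, 87.26, -4.89], 'qd': [-0.11, 0.05, -0.01, -0.05, -0.0, -0.0], 'joint_efforts': [0.0, -56.94, -50.06, 0.0, 0.01, -0.0], 'tool_pos': [229.38, 553.8, 230.22], 'tcp_rot': [-179.89, -0.01, 157.49], 'ft_force': [1.04, 0.66, 0.51], 'wrist_torque': [0.01, 0.03, -0.03], 'grip_force': 0.0, 'finger_gap': 85.39} 18.700000000000003
scene [[487.7, 0.0, 258.3], [0.0, 487.7, 193.1], [0.0, 0.0, 1.0]] [[-0.023, 0.744, -0.668, 1311.612], [1.0, 0.003, -0.031, 32.895], [-0.021, -0.668, -0.743, 894.335], [0.0, 0.0, 0.0, 1.0]]
board [([173.4, 214.0], 0.74)]
bar_mat [([356.3, 186.3], 0.86)]
jam_jar []
salt_shaker []
yoghurt_pot []
cup [([321.5, 170.0], 0.84)]
teaspoon [([377.4, 166.3], 0.72), ([263.2, 196.7], 0.62)]
tealight [([262.5, 195.8], 0.74)]
price_card [([261.1, 220.2], 0.66)]
top [[374.4, 0.0, 251.6], [0.0, 374.4, 190.1], [0.0, 0.0, 1.0]] [[0.006, -0.996, 0.089, 445.087], [-1.0, -0.003, 0.031, -7.722], [-0.031, -0.089, -0.996, 1107.132], [0.0, 0.0, 0.0, 1.0]]
board [([330.1, 179.7], 0.72), ([216.2, 192.4], 0.4)]
bar_mat [([185.1, 213.6], 0.93), ([331.9, 178.5], 0.27)]
jam_jar [([182.8, 194.8], 0.61)]
salt_shaker [([148.2, 198.0], 0.84)]
yoghurt_pot [([216.5, 194.5], 0.83)]
cup [([206.3, 225.7], 0.55)]
teaspoon [([162.0, 227.7], 0.67)]
tealight [([260.5, 197.6], 0.56), ([262.9, 172.3], 0.34)]
price_card [([261.7, 171.0], 0.78)]
```

View pics/top.png

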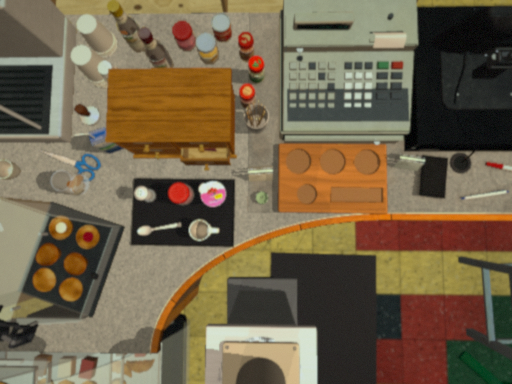

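View pics/scene.png

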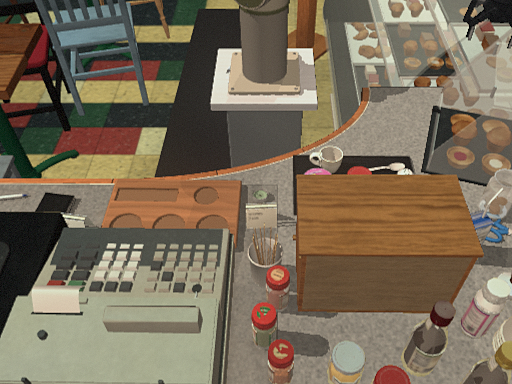

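The top view shows the mat at (131–235, 178–245). On it, the salt is at (145,194), the jam at (180,193), the yoghurt at (212,194), the spoon at (160,229) and the cup at (201,230) with its handle to the right. The board is at (277–387, 144–213) on the right. A wooden bread box stands behind the mat and a till behind the board.

```bash
cat > h.py <<'E'
from bench import r
import cv2,numpy as np
T=["jam_jar","salt_shaker","yoghurt_pot","cup","teaspoon"]
def ray(p,xy):
    E=np.array(p["extrinsics"]);d=E[:3,:3]@np.linalg.inv(p["K"])@[xy[0],xy[1],1.];return E[:3,3],d
def onz(p,xy,z):
    c,d=ray(p,xy);return (c+d*(z-c[2])/d[2])[:2]
def tri(obs):
    A=np.zeros((3,3));b=np.zeros(3)
    for p,xy in obs:
        c,d=ray(p,xy);d=d/np.linalg.norm(d);M=np.eye(3)-np.outer(d,d);A+=M;b+=M@c
    return np.linalg.solve(A,b)
def proj(p,X):
    E=np.linalg.inv(np.array(p["extrinsics"]));q=np.array(p["K"])@(E[:3,:3]@np.array(X,float)+E[:3,3]);return q[:2]/q[2]
def rect(p,name,z):
    m=r.regions_of(p,name)
    if not m:return None
    c,_=cv2.findContours(m[0]["pixels"].astype(np.uint8),cv2.RETR_EXTERNAL,cv2.CHAIN_APPROX_NONE)
    c=max(c,key=cv2.contourArea)[:,0,:]
    w=np.array([onz(p,q,z) for q in c],np.float32)
    (cx,cy),(a,b),t=cv2.minAreaRect(w);return np.round([cx,cy,a,b,t,m[0]["score"]],1)
def st():
    s=r.sense();print(round(s["time"],2),np.round(s["tool_pos"],1),np.round(s["tcp_rot"],1),"F",np.round(s["ft_force"],1),"gap",round(s["finger_gap"],1),"grip",round(s["grip_force"],1),"j",np.round(s["joint_pos"],0))
    return s
def togo(x,y,z,yaw):
    "what is left to go: tool-frame shift in m and spin in rad"
    s=r.sense();w=np.radians(s["tcp_rot"][2]);d=np.array([x,y,z])-s["tool_pos"]
    a=np.radians(yaw)-w;a=(a+np.pi)%(2*np.pi)-np.pi
    print("shift",np.round([(np.cos(w)*d[0]+np.sin(w)*d[1])/1e3,(np.sin(w)*d[0]-np.cos(w)*d[1])/1e3,-d[2]/1e3],4),"spin",round(-a,3))
E
python3 - <<'E'
from h import *
p=r.snapshot("top")
for n,z in(("bar_mat",5),("board",20),("jam_jar",85),("salt_shaker",94),("yoghurt_pot",71),("cup",55),("teaspoon",8),("price_card",54),("tealight",15)): print(n,rect(p,n,z))
w=r.snapshot("wrist");print(np.round(w["extrinsics"],2).tolist(),w["K"][0][0])
cv2.imwrite("pics/w0.png",w["pixels"])
togo(400,190,330,90)
E
```

```text
bar_mat [477.5 230.5 304.1 201.   89.4   0.6]
board [ 577.6 -207.4  314.1  202.5   89.9    0.9]
jam_jar [5.255e+02 2.205e+02 6.080e+01 6.970e+01 1.000e-01 9.000e-01]
salt_shaker [524.2 318.3  61.7  36.2  72.1   0.6]
yoghurt_pot [526.9 135.3  67.3  72.8   0.7   0.7]
cup [422.6 163.7  77.7  56.5  62.    0.9]
teaspoon [426.8 300.2  27.3 128.7   5.    0.6]
price_card [586.5   2.1  42.   68.6   3.9   0.6]
tealight None
[[0.38, 0.88, 0.29, 155.24], [0.92, -0.36, -0.12, 584.88], [0.0, 0.31, -0.95, 373.91], [0.0, 0.0, 0.0, 1.0]] 281.04183201340186
shift [-0.2968 -0.2714 -0.0987] spin 1.178
```

View pics/w0.png

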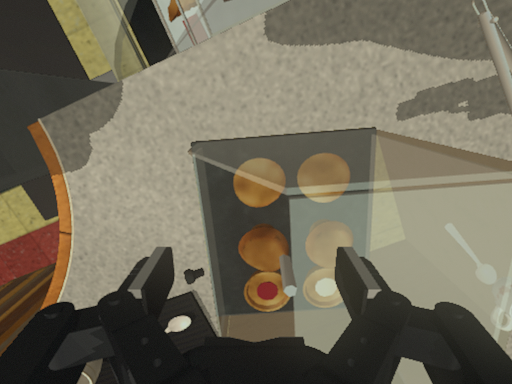

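The wrist view shows the pastry tray at (190–380, 130–340) and the near corner of the mat at lower left. The camera sits 80 mm along tool +x. The way to the mat runs down and left, and it's clear.

>>> {"method": "carry_out", "body": {
  "commands": [
    {"translation": [-0.01, -0.01, -0.02]},
    {"translation": [-0.02, -0.018, -0.02]},
    {"translation": [-0.02, -0.018, -0.02]},
    {"translation": [-0.02, -0.018, -0.02]},
    {"translation": [-0.022, -0.02, -0.02]},
    {"translation": [-0.025, -0.022, 0]},
    {"translation": [-0.025, -0.022, 0]},
    {"translation": [-0.025, -0.022, 0]}
  ]
}}

```text
invalid input
```

>>> {"method": "carry_out", "body": {
  "commands": [
    {"translation": [-0.026, -0.024, 0]},
    {"translation": [-0.026, -0.024, 0]},
    {"translation": [-0.026, -0.024, 0]},
    {"translation": [-0.026, -0.024, 0]},
    {"translation": [-0.026, -0.024, 0]},
    {"spin": 0.118},
    {"spin": 0.118},
    {"spin": 0.118}
  ]
}}

```text
invalid input
```

>>> {"method": "carry_out", "body": {
  "commands": [
    {"spin": 0.118},
    {"spin": 0.118},
    {"spin": 0.118},
    {"spin": 0.118},
    {"spin": 0.118},
    {"spin": 0.118},
    {"spin": 0.118},
    {}
  ]
}}

```text
invalid input
```

```bash
python3 - <<'E'
from h import *
s=st(); w=r.snapshot("wrist")
cv2.imwrite("pics/w1.png",w["pixels"])
for n in T: print(n,[(np.round(d["xy"],1).tolist(),round(d["score"],2)) for d in r.landmark_of(w,n)[:2]])
E
```

```text
1.55 [229.7 554.3 231.3] [-180.     0.   157.5] F [ 0.4 -0.3 -0.5] gap 85.4 grip 0.0 j [63.  7. 85. -0. 87. -5.]
jam_jar []
salt_shaker []
yoghurt_pot []
cup [([85.7, 359.9], 0.7)]
teaspoon [([156.9, 333.6], 0.84)]
```

View pics/w1.png

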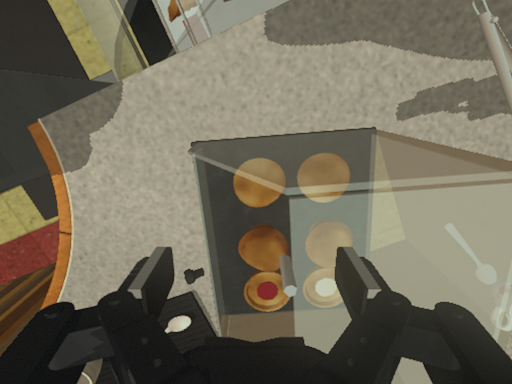

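The view hasn't changed because all three calls were refused. Each row probably needs every field.

>>> {"method": "carry_out", "body": {
  "commands": [
    {"jaw": 0.085, "spin": 0, "translation": [-0.01, -0.01, -0.02]},
    {"jaw": 0.085, "spin": 0, "translation": [-0.02, -0.018, -0.02]},
    {"jaw": 0.085, "spin": 0, "translation": [-0.02, -0.018, -0.02]},
    {"jaw": 0.085, "spin": 0, "translation": [-0.02, -0.018, -0.02]},
    {"jaw": 0.085, "spin": 0, "translation": [-0.022, -0.02, -0.02]},
    {"jaw": 0.085, "spin": 0, "translation": [-0.025, -0.022, 0]},
    {"jaw": 0.085, "spin": 0, "translation": [-0.025, -0.022, 0]},
    {"jaw": 0.085, "spin": 0, "translation": [-0.025, -0.022, 0]}
  ],
  "squeeze": 40
}}

```text
time: 2.52
tool_pos: [327.0, 350.6, 332.0]
tcp_rot: [179.9, 0.0, 157.5]
ft_force: [0.8, 0.0, -0.3]
finger_gap: 84.9
grip_force: 0.0
```

>>> {"method": "carry_out", "body": {
  "commands": [
    {"jaw": 0.085, "spin": 0, "translation": [-0.026, -0.024, 0]},
    {"jaw": 0.085, "spin": 0, "translation": [-0.026, -0.024, 0]},
    {"jaw": 0.085, "spin": 0, "translation": [-0.026, -0.024, 0]},
    {"jaw": 0.085, "spin": 0, "translation": [-0.026, -0.024, 0]},
    {"jaw": 0.085, "spin": 0, "translation": [-0.026, -0.024, 0]},
    {"jaw": 0.085, "spin": 0.118, "translation": [0, 0, 0]},
    {"jaw": 0.085, "spin": 0.118, "translation": [0, 0, 0]},
    {"jaw": 0.085, "spin": 0.118, "translation": [0, 0, 0]}
  ]
}}

```text
time: 3.18
tool_pos: [401.1, 190.3, 331.4]
tcp_rot: [180.0, 0.0, 136.8]
ft_force: [-0.5, 0.5, -0.6]
finger_gap: 84.7
grip_force: 0.0
```

>>> {"method": "carry_out", "body": {
  "commands": [
    {"jaw": 0.085, "spin": 0.118, "translation": [0, 0, 0]},
    {"jaw": 0.085, "spin": 0.118, "translation": [0, 0, 0]},
    {"jaw": 0.085, "spin": 0.118, "translation": [0, 0, 0]},
    {"jaw": 0.085, "spin": 0.118, "translation": [0, 0, 0]},
    {"jaw": 0.085, "spin": 0.118, "translation": [0, 0, 0]},
    {"jaw": 0.085, "spin": 0.118, "translation": [0, 0, 0]},
    {"jaw": 0.085, "spin": 0.118, "translation": [0, 0, 0]},
    {"jaw": 0.085, "spin": 0, "translation": [0, 0, 0]}
  ]
}}

```text
time: 3.85
tool_pos: [400.7, 191.2, 331.4]
tcp_rot: [180.0, -0.0, 89.6]
ft_force: [1.5, 0.2, 0.4]
finger_gap: 85.1
grip_force: 0.0
```

```bash
python3 - <<'E'
from h import *
s=st(); w=r.snapshot("wrist")
cv2.imwrite("pics/w2.png",w["pixels"])
for n in T: print(n,[(np.round(d["xy"],1).tolist(),round(d["score"],2)) for d in r.landmark_of(w,n)[:2]])
E
```

```text
3.85 [400.7 191.2 331.4] [180.   -0.   89.6] F [1.5 0.2 0.4] gap 85.1 grip 0.0 j [ 19. -18.  99.   0.  99.  19.]
jam_jar [([330.7, 131.7], 0.72)]
salt_shaker [([338.1, 59.1], 0.72), ([268.9, 170.6], 0.2)]
yoghurt_pot [([326.5, 183.9], 0.75), ([322.6, 250.0], 0.69)]
cup [([266.7, 168.1], 0.65)]
teaspoon [([271.4, 79.6], 0.65)]
```

View pics/w2.png

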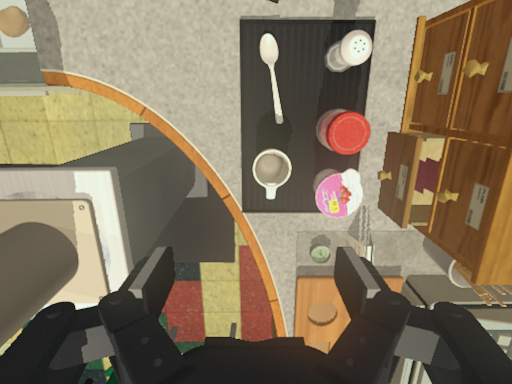

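The wrist view shows salt (350,48), jam (346,133), yoghurt (338,193), cup (271,170) with handle at (271,193), and spoon (272,78). A lower drawer of the cabinet stands open at (400,180) behind the yoghurt.

```bash
python3 - <<'E'
from h import *
t=r.snapshot("top"); w=r.snapshot("wrist")
for n in T+["bar_mat","tealight"]:
    a,b=r.landmark_of(t,n),r.landmark_of(w,n)
    if a and b:
        print(n,"tri",np.round(tri([(t,a[0]["xy"]),(w,b[0]["xy"])]),1),"t@4",onz(t,a[0]["xy"],4).round(1),"w@4",onz(w,b[0]["xy"],4).round(1))
for n,z in(("bar_mat",5),("jam_jar",85),("salt_shaker",94),("yoghurt_pot",71),("cup",55),("teaspoon",8)): print(n,rect(w,n,z))
for q in((390,133),(378,222),(383,176)): print("drawer w",[onz(w,q,z).round().tolist() for z in (40,80,120,160)])
print("t",[onz(t,(207,157),z).round().tolist() for z in (40,80,120,160)])
cv2.imwrite("pics/tz.png",cv2.resize(t["pixels"][130:255,100:290],None,fx=4,fy=4,interpolation=cv2.INTER_CUBIC))
E
```

```text
jam_jar tri [531.6 223.8   7.9] t@4 [533.  225.4] w@4 [531.6 222.8]
salt_shaker tri [512.6 323.8  56.4] t@4 [517.1 341.6] w@4 [525.2 329. ]
yoghurt_pot tri [532.6 132.2  -8. ] t@4 [536.  132.6] w@4 [525. 134.]
teaspoon tri [431.1 304.4 -25.7] t@4 [430.8 296. ] w@4 [429.9 302.7]
bar_mat tri [480.5 228.7  -1.2] t@4 [477.8 226.3] w@4 [482.2 230.3]
tealight tri [523.9   6.6  13.9] t@4 [526.6   7.4] w@4 [5.245e+02 3.000e-01]
bar_mat [480.5 230.5 306.6 201.   89.2   1. ]
jam_jar [522.8 229.8  57.8  74.8  72.    0.9]
salt_shaker [517.8 325.7  59.2  37.4  30.3   0.6]
yoghurt_pot [528.6 136.9  71.3  83.   13.2   0.7]
cup [431.  166.4  57.9  73.9  29.3   0.6]
teaspoon [429.  300.1  24.7 126.1   5.5   0.7]
drawer w [[608.0, 224.0], [589.0, 229.0], [570.0, 233.0], [551.0, 237.0]]
drawer w [[610.0, 77.0], [591.0, 95.0], [571.0, 113.0], [552.0, 131.0]]
drawer w [[607.0, 157.0], [588.0, 167.0], [569.0, 178.0], [550.0, 189.0]]
t [[637.0, 156.0], [630.0, 150.0], [622.0, 143.0], [615.0, 137.0]]
```

View pics/tz.png

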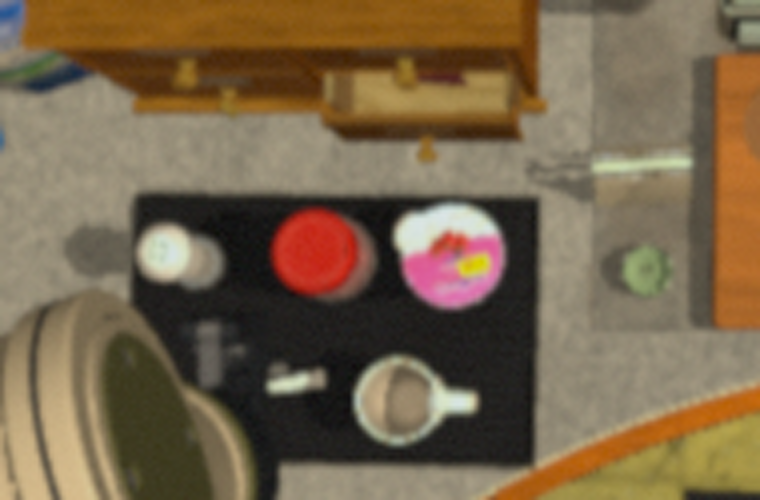

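>>> {"method": "carry_out", "body": {
  "commands": [
    {"jaw": 0.085, "spin": 0, "translation": [-0.02, 0.005, 0]},
    {"jaw": 0.085, "spin": 0, "translation": [-0.035, 0.012, 0]},
    {"jaw": 0.085, "spin": 0, "translation": [-0.037, 0.012, 0]},
    {"jaw": 0.085, "spin": 0, "translation": [-0.038, 0.012, 0]},
    {"jaw": 0.085, "spin": 0, "translation": [-0.038, 0.012, 0]},
    {"jaw": 0.085, "spin": 0, "translation": [-0.038, 0.012, 0]},
    {"jaw": 0.085, "spin": 0, "translation": [-0.038, 0.012, 0]},
    {"jaw": 0.085, "spin": 0, "translation": [0, 0, 0]}
  ]
}}

```text
time: 5.92
tool_pos: [478.0, -59.1, 330.6]
tcp_rot: [-180.0, 0.1, 89.6]
ft_force: [0.6, 0.5, -0.7]
finger_gap: 85.3
grip_force: 0.0
```

```bash
python3 - <<'E'
from h import *
st();t=r.snapshot("top"); w=r.snapshot("wrist")
cv2.imwrite("pics/w3.png",w["pixels"])
for n in T+["board","tealight","price_card"]:
    a,b=r.landmark_of(t,n),r.landmark_of(w,n)
    print(n,[(np.round(d["xy"],1).tolist(),round(d["score"],2)) for d in b[:2]])
    if a and b: print("   tri",np.round(tri([(t,a[0]["xy"]),(w,b[0]["xy"])]),1))
print(rect(w,"board",20),rect(t,"board",20))
E
```

```text
5.92 [478.  -59.1 330.6] [-1.80e+02  1.00e-01  8.96e+01] F [ 0.6  0.5 -0.7] gap 85.3 grip 0.0 j [-13. -12.  94.  -0.  98. -13.]
jam_jar []
salt_shaker []
yoghurt_pot [([290.0, 21.6], 0.87)]
   tri [524.5 112.3  89.3]
cup []
teaspoon []
board [([307.2, 230.7], 0.77)]
tealight [([282.6, 118.9], 0.56)]
   tri [447.1  48.2 839.7]
price_card [([323.8, 109.2], 0.58)]
   tri [612.    1.  -97.6]
[ 580.8 -205.6  317.8  204.9   89.7    0.6] [ 6.733e+02 -2.376e+02  2.770e+02  7.620e+01  7.430e+01  6.000e-01]
```

View pics/w3.png

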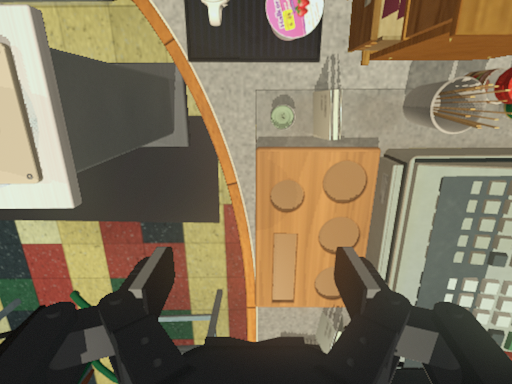

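This wrist view shows the board at (255–380, 149–307), close to square with the world axes. The recesses are at (346,181), (340,235), (330,283), the cup well at (287,194) and the groove at (285,267). The tealight is at (283,117) and the card at (327,112).

```bash
cat > m.py <<'E'
from h import *
t=r.snapshot("top"); w3=r.snapshot("wrist")
# earlier wrist view w2: rebuild camera from the TCP offset measured now
def T4(x,y,z,yaw):
    c,s=np.cos(np.radians(yaw)),np.sin(np.radians(yaw));return np.array([[c,s,0,x],[s,-c,0,y],[0,0,-1,z],[0,0,0,1.]])
C=np.linalg.inv(T4(478,-59.1,330.6,89.6))@np.array(w3["extrinsics"])
w2=dict(K=w3["K"],extrinsics=T4(400.7,191.2,331.4,89.6)@C)
print("top cam", "cam in tool",C.round(2).tolist())
for n,a,b in(("jam lid",(178.75,192.75),(349,133)),("salt cap",(141.25,193),(357,47)),("pot rim",(213,194),(340,193)),("cup rim",(199.75,230),(272,168)),("knob",(206.8,167),(383,176)),("drawer L",(181,157.5),(390,133)),("drawer R",(230,163.5),(378,222)),("handle",(217.5,230),(271,196))):
    print(n,tri([(t,a),(w2,b)]).round(1),"gap",np.linalg.norm(proj(t,tri([(t,a),(w2,b)]))-a).round(2))
for n,a,b in (("bl",(298,161),(346,181)),("bm",(332.5,161),(340,235)),("well",(306.5,194.5),(287,194)),("groove",(357,195),(285,267))):
    print(n,"tri",tri([(t,a),(w3,b)]).round(1),"w@17",onz(w3,b,17).round(1),"t@17",onz(t,a,17).round(1))
for q in((256,149),(380,150),(254,307)): print("corner",onz(w3,q,20).round(1))
E
python3 m.py
```

```text
top cam cam in tool [[0.01, -0.95, -0.31, 86.51], [1.0, 0.0, 0.0, -1.01], [-0.0, -0.31, 0.95, -143.29], [0.0, 0.0, 0.0, 1.0]]
jam lid [532.9 231.3  68.1] gap 1.18
salt cap [531.8 339.4  68. ] gap 1.65
pot rim [531.9 136.7  54. ] gap 1.51
cup rim [427.7 174.2  34.5] gap 0.54
knob [610.4 158.5  28.5] gap 0.54
drawer L [633.7 232.3   3.3] gap 3.55
drawer R [612.7  85.7  43. ] gap 1.8
handle [427.6 124.1  26.5] gap 0.45
bl tri [ 633.4 -107.6    7.3] w@17 [ 632.9 -102.4] t@17 [ 628.9 -109.2]
bm tri [ 633.6 -210.5    5.5] w@17 [ 632.3 -203.4] t@17 [ 629.  -209.8]
well tri [ 535.5 -136.4  -14.5] w@17 [ 534.1 -125.4] t@17 [ 530.4 -133.3]
groove tri [ 534.6 -283.8   -4.1] w@17 [ 535.4 -269.7] t@17 [ 529.4 -278.9]
corner [480.9 -47.5]
corner [681.7 -49.5]
corner [ 477.1 -358.3]
```

>>> {"method": "carry_out", "body": {
  "commands": [
    {"jaw": 0.085, "spin": 0, "translation": [-0.015, 0.01, 0]},
    {"jaw": 0.085, "spin": 0, "translation": [-0.025, 0.015, 0]},
    {"jaw": 0.085, "spin": 0, "translation": [-0.025, 0.02, 0]},
    {"jaw": 0.085, "spin": 0, "translation": [-0.025, 0.02, 0]},
    {"jaw": 0.085, "spin": 0, "translation": [-0.025, 0.02, 0]},
    {"jaw": 0.085, "spin": 0, "translation": [-0.025, 0.02, 0]},
    {"jaw": 0.085, "spin": 0, "translation": [-0.005, 0, 0]},
    {"jaw": 0.085, "spin": 0, "translation": [0, 0, 0]}
  ]
}}

```text
time: 7.68
tool_pos: [581.9, -199.9, 329.5]
tcp_rot: [-179.8, -0.0, 89.8]
ft_force: [-1.0, 0.5, -0.2]
finger_gap: 84.9
grip_force: 0.0
```

```bash
python3 - <<'E'
from h import *
st();t=r.snapshot("top"); w=r.snapshot("wrist")
for nm,p in(("top",t),("wrist",w)):
    m=r.regions_of(p,"board");print(nm,rect(p,"board",20))
    m=m[0]["pixels"].astype(np.uint8)
    im=p["pixels"]; lab=cv2.cvtColor(im,cv2.COLOR_BGR2LAB);L=lab[...,0]
    m=cv2.erode(m,np.ones((3,3)))
    v=L[m>0];th,_=cv2.threshold(v.reshape(-1,1),0,255,cv2.THRESH_OTSU)
    d=((L<th)&(m>0)).astype(np.uint8)
    cs,_=cv2.findContours(d,cv2.RETR_EXTERNAL,cv2.CHAIN_APPROX_NONE)
    for c in cs:
        if cv2.contourArea(c)<150: continue
        q=np.array([onz(p,x,16) for x in c[:,0,:]],np.float32);(cx,cy),(a,b),th_=cv2.minAreaRect(q);print("  ",np.round([cx,cy,a,b,th_],1), np.round(c[:,0,:].mean(0)))
x=w["pixels"];cv2.imwrite("pics/w4.png",x)
E
```

```text
7.68 [ 581.9 -199.9  329.5] [-179.8   -0.    89.8] F [-1.   0.5 -0.2] gap 84.9 grip 0.0 j [-24.   9.  73.  -0.  98. -23.]
top [ 579.1 -151.2  201.5  199.7   89.9    0.7]
   [ 525.4 -312.1   46.6   89.7    7. ] [370. 198.]
   [ 5.233e+02 -1.143e+02  8.170e+01  1.163e+02  3.000e-01] [301. 200.]
   [ 633.7 -151.7   88.2  198.1    1.2] [305. 158.]
wrist [ 581.2 -206.6  314.4  205.3   89.4    1. ]
   [ 527.7 -140.9   39.6   60.7   64. ] [219. 117.]
   [ 638.2 -117.3   74.8   50.6   41.1] [293. 102.]
```

View pics/w4.png

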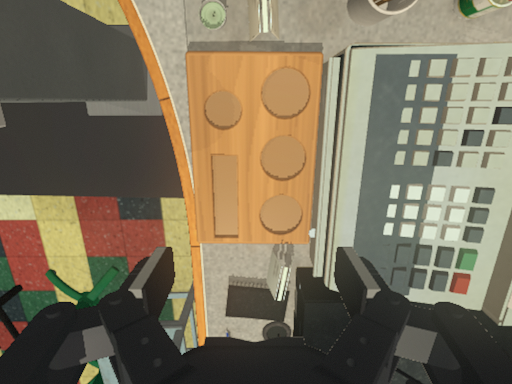

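The wrist view above the board shows recess centres at left (285.5,92), middle (283,157), right (281,213), cup well (223,109) and groove (226,195). The board corners are at (187,53), (322,53), (200,243) and (308,243).

```bash
python3 - <<'E'
from h import *
from scipy.optimize import least_squares
w=r.snapshot("wrist")
M=np.array([[48,100,16],[48,0,16],[48,-100,16],[-48,75,16],[-48,-70,16],[-96,152,20],[96,152,20],[-96,-152,20],[96,-152,20.]])
P=np.array([[285.5,92],[283,157],[281,213],[223,109],[226,195],[187,53],[322,53],[200,243],[308,243.]])
def pts(v,z0=0):
    c,s=np.cos(v[2]),np.sin(v[2]);return np.c_[v[0]+c*M[:,0]-s*M[:,1],v[1]+s*M[:,0]+c*M[:,1],M[:,2]+z0]
f=lambda v:(np.array([proj(w,X) for X in pts(v,v[3] if len(v)>3 else 0)])-P).ravel()
for v0 in([581,-203,0.],[581,-203,0.,0.]):
    o=least_squares(f,v0);print(np.round(o.x,3),"res px",np.round(o.fun.reshape(-1,2),1).tolist())
ok,rv,tv=cv2.solvePnP(M,P,np.array(w["K"]),None)
R=cv2.Rodrigues(rv)[0];E=np.array(w["extrinsics"])
print("pnp origin",(E[:3,:3]@tv[:,0]+E[:3,3]).round(1));print((E[:3,:3]@R).round(3).tolist())
E
```

```text
[ 5.82702e+02 -2.05008e+02 -4.00000e-03] res px [[-0.1, 0.1], [0.1, -0.4], [0.1, -0.2], [0.5, -0.1], [0.1, 1.6], [1.8, 1.0], [-2.2, 1.5], [0.6, -2.8], [-1.0, -2.6]]
[ 5.82607e+02 -2.04242e+02 -3.00000e-03  7.44300e+00] res px [[0.4, -0.5], [0.6, -0.0], [0.5, 1.0], [-0.1, -0.4], [-0.4, 2.6], [0.5, -0.3], [-1.1, 0.1], [-0.2, -1.2], [-0.3, -1.0]]
pnp origin [ 582.7 -204.2    7.5]
[[1.0, 0.003, -0.011], [-0.003, 1.0, -0.001], [0.011, 0.001, 1.0]]
```

>>> {"method": "carry_out", "body": {
  "commands": [
    {"jaw": 0.085, "spin": 0, "translation": [0.015, -0.003, 0]},
    {"jaw": 0.085, "spin": 0, "translation": [0.035, -0.007, 0]},
    {"jaw": 0.085, "spin": 0, "translation": [0.035, -0.007, 0]},
    {"jaw": 0.085, "spin": 0, "translation": [0.035, -0.007, 0]},
    {"jaw": 0.085, "spin": 0, "translation": [0.035, -0.007, 0]},
    {"jaw": 0.085, "spin": 0, "translation": [0.035, -0.007, 0]},
    {"jaw": 0.085, "spin": 0, "translation": [0.035, -0.007, 0]},
    {"jaw": 0.085, "spin": 0, "translation": [0.035, -0.007, 0]}
  ]
}}

```text
time: 8.7
tool_pos: [529.1, 64.4, 331.8]
tcp_rot: [179.9, -0.0, 89.9]
ft_force: [0.7, 0.8, -0.3]
finger_gap: 85.0
grip_force: 0.0
```

>>> {"method": "carry_out", "body": {
  "commands": [
    {"jaw": 0.085, "spin": 0, "translation": [0.035, -0.007, 0]},
    {"jaw": 0.085, "spin": 0, "translation": [0.035, -0.007, 0]},
    {"jaw": 0.085, "spin": 0, "translation": [0.035, -0.007, 0]},
    {"jaw": 0.085, "spin": 0, "translation": [0.035, -0.007, 0]},
    {"jaw": 0.085, "spin": 0, "translation": [0.015, 0, 0]},
    {"jaw": 0.085, "spin": 0, "translation": [0, 0, 0]},
    {"jaw": 0.085, "spin": 0, "translation": [0, 0, 0]},
    {"jaw": 0.085, "spin": 0, "translation": [0, 0, 0]}
  ]
}}

```text
time: 9.37
tool_pos: [502.4, 216.7, 331.5]
tcp_rot: [180.0, 0.0, 89.9]
ft_force: [0.3, -0.1, 0.2]
finger_gap: 84.8
grip_force: 0.0
```

```bash
cat > seg.py <<'E'
from h import *
def look(name="wrist",H=dict(jam_jar=85,salt_shaker=94,yoghurt_pot=71,cup=55,teaspoon=8,bar_mat=5)):
    w=r.snapshot(name)
    for n,z in H.items():
        a=r.landmark_of(w,n);print(n,"rect",rect(w,n,z),"lm",[(np.round(d["xy"],1).tolist(),onz(w,d["xy"],4).round(1).tolist(),round(d["score"],2)) for d in a[:1]])
    return w
E
python3 - <<'E'
from seg import *
st();w=look();cv2.imwrite("pics/w5.png",w["pixels"])
E
```

```text
9.37 [502.4 216.7 331.5] [180.    0.   89.9] F [ 0.3 -0.1  0.2] gap 84.8 grip 0.0 j [18. -2. 85. -0. 97. 18.]
jam_jar rect [528.8 230.2  57.1  66.9  13.7   0.6] lm [([268.8, 148.5], [527.8, 220.2], 0.9)]
salt_shaker rect [528.  329.5  40.3  39.8  89.9   0.7] lm [([267.8, 76.7], [524.5, 331.6], 0.66)]
yoghurt_pot rect [530.  137.7  77.6  69.8  89.9   0.6] lm [([269.4, 199.1], [530.2, 130.4], 0.97)]
cup rect [425.5 168.6  77.5  58.4  60.6   0.6] lm [([209.8, 180.7], [426.2, 164.4], 0.97)]
teaspoon rect [435.7 301.2  27.3 128.8  15.5   0.6] lm [([209.8, 97.6], [433.1, 301.0], 0.67)]
bar_mat rect [480.6 231.  304.9 202.5  89.8   0.9] lm [([240.1, 142.1], [479.9, 231.0], 0.75)]
```

View pics/w5.png

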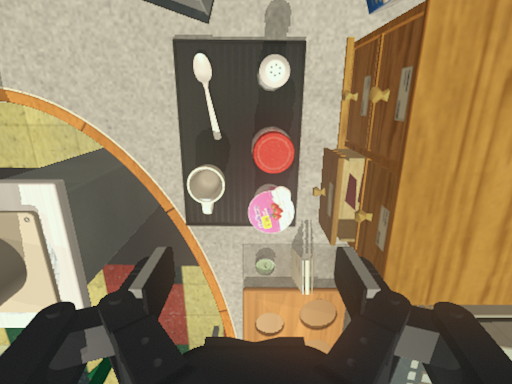

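The view shows the jam lid (273,152), salt cap (274,71), yoghurt rim (271,210), cup rim (206,184) with its handle tip at (208,211), and the spoon from bowl tip (202,54) to handle end (217,138).

```bash
python3 - <<'E'
from h import *
w=r.snapshot("wrist")
for n,q,z in(("jam",(273,152),85),("salt",(274,71),93),("pot",(271,210),71),("cup",(206,184),55),("handle",(208,211),35),("bowl",(202,54),6),("end",(217,138),6),("knob",(319,191),60),("knob",(319,191),100)): print(n,onz(w,q,z).round(1))
togo(529,222,150,90)
E
```

```text
jam [529.7 228.9]
salt [528.4 331.9]
pot [529.3 136.7]
cup [428.6 173.9]
handle [425.8 120.7]
bowl [425.2 363.6]
end [442.4 238.3]
knob [603.7 163.7]
knob [594.  176.6]
shift [0.0051 0.0262 0.1812] spin -0.002
```

>>> {"method": "carry_out", "body": {
  "commands": [
    {"jaw": 0.085, "spin": 0, "translation": [0.002, 0.006, 0.015]},
    {"jaw": 0.085, "spin": 0, "translation": [0.002, 0.007, 0.028]},
    {"jaw": 0.085, "spin": 0, "translation": [0.002, 0.007, 0.028]},
    {"jaw": 0.085, "spin": 0, "translation": [0.002, 0.007, 0.028]},
    {"jaw": 0.085, "spin": 0, "translation": [0, 0, 0.028]},
    {"jaw": 0.085, "spin": 0, "translation": [0, 0, 0.028]},
    {"jaw": 0.085, "spin": 0, "translation": [0, 0, 0.025]},
    {"jaw": 0.085, "spin": 0, "translation": [0, 0, 0]}
  ]
}}

```text
time: 10.73
tool_pos: [526.0, 223.8, 144.7]
tcp_rot: [-179.5, 0.2, 89.9]
ft_force: [-0.9, -0.5, -1.6]
finger_gap: 85.3
grip_force: 0.0
```

```bash
python3 - <<'E'
from seg import *
st();w=look(H=dict(jam_jar=85,salt_shaker=94,yoghurt_pot=71));cv2.imwrite("pics/w6.png",w["pixels"])
E
```

```text
10.73 [526.  223.8 144.7] [-179.5    0.2   89.9] F [-0.9 -0.5 -1.6] gap 85.3 grip 0.0 j [18.  7. 95. -0. 79. 18.]
jam_jar rect [531.  233.1  70.9  57.7  78.5   0.7] lm [([258.0, 179.2], [529.3, 225.4], 0.62)]
salt_shaker rect [528.2 330.2  39.6  37.2  52.1   0.6] lm [([254.1, 67.9], [525.4, 332.1], 0.96)]
yoghurt_pot rect [532.7 142.1  93.9  71.   67.    1. ] lm [([254.8, 257.5], [525.9, 132.0], 0.63)]
```

View pics/w6.png

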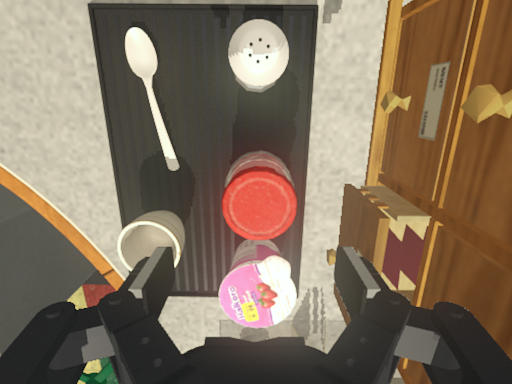

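Close above the jam: the lid centre is at (260,203), salt cap (259,50), yoghurt rim (258,291), cup rim (151,243), and the spoon runs from (139,28) to (173,168).

```bash
python3 - <<'E'
from h import *
w=r.snapshot("wrist")
for n,q,z in(("jam",(260,203),85),("salt",(259,50),93),("pot",(258,291),71),("cup",(151,243),55),("bowl",(139,28),6),("end",(173,168),6)): print(n,onz(w,q,z).round(1))
togo(528.5,226,26,90)
E
```

```text
jam [536.5 227.6]
salt [535.1 337. ]
pot [535.4 133. ]
cup [433.  176.1]
bowl [427.6 368.6]
end [446.6 238.2]
shift [ 0.0007 -0.0024  0.1274] spin -0.002
```

>>> {"method": "carry_out", "body": {
  "commands": [
    {"jaw": 0.085, "spin": 0, "translation": [0.002, 0.003, 0.0]},
    {"jaw": 0.085, "spin": 0, "translation": [0, 0, 0.02]},
    {"jaw": 0.085, "spin": 0, "translation": [0, 0, 0.02]},
    {"jaw": 0.085, "spin": 0, "translation": [0, 0, 0.02]},
    {"jaw": 0.085, "spin": 0, "translation": [0, 0, 0.02]},
    {"jaw": 0.085, "spin": 0, "translation": [0, 0, 0.02]},
    {"jaw": 0.085, "spin": 0, "translation": [0, 0, 0.021]},
    {"jaw": 0.085, "spin": 0, "translation": [0, 0, 0]}
  ]
}}

```text
time: 11.8
tool_pos: [529.8, 226.0, 25.9]
tcp_rot: [-179.6, 0.1, 89.9]
ft_force: [-1.4, -0.9, 0.3]
finger_gap: 85.2
grip_force: 0.0
```

>>> {"method": "carry_out", "body": {
  "commands": [
    {"jaw": 0.05, "spin": 0, "translation": [0, 0, 0]},
    {"jaw": 0.05, "spin": 0, "translation": [0, 0, 0]},
    {"jaw": 0.05, "spin": 0, "translation": [0, 0, 0]},
    {"jaw": 0.05, "spin": 0, "translation": [0, 0, 0]},
    {"jaw": 0.05, "spin": 0, "translation": [0, 0, 0]},
    {"jaw": 0.05, "spin": 0, "translation": [0, 0, 0]},
    {"jaw": 0.05, "spin": 0, "translation": [0, 0, 0]},
    {"jaw": 0.05, "spin": 0, "translation": [0, 0, 0]}
  ],
  "squeeze": 40
}}

```text
time: 12.47
tool_pos: [534.3, 227.5, 32.5]
tcp_rot: [179.8, -0.1, 89.9]
ft_force: [-1.0, -0.1, 6.6]
finger_gap: 58.8
grip_force: 42.6
```

```bash
python3 -c "
from h import *
st();togo(630,-105,200,180)"
```

```text
12.47 [534.3 227.5  32.5] [ 1.798e+02 -1.000e-01  8.990e+01] F [-1.  -0.1  6.6] gap 58.8 grip 42.6 j [18. 15. 99.  0. 66. 18.]
shift [-0.3323  0.0963 -0.1675] spin -1.573
```

>>> {"method": "carry_out", "body": {
  "commands": [
    {"jaw": 0.05, "spin": 0, "translation": [0, 0, -0.01]},
    {"jaw": 0.05, "spin": 0, "translation": [0, 0, -0.02]},
    {"jaw": 0.05, "spin": 0, "translation": [0, 0, -0.025]},
    {"jaw": 0.05, "spin": 0, "translation": [0, 0, -0.025]},
    {"jaw": 0.05, "spin": 0, "translation": [0, 0, -0.025]},
    {"jaw": 0.05, "spin": 0, "translation": [0, 0, -0.025]},
    {"jaw": 0.05, "spin": 0, "translation": [-0.01, 0, -0.02]},
    {"jaw": 0.05, "spin": 0, "translation": [-0.02, 0, -0.01]}
  ]
}}

```text
time: 13.13
tool_pos: [533.9, 198.6, 194.9]
tcp_rot: [179.7, -0.1, 90.0]
ft_force: [-0.1, -0.0, -1.4]
finger_gap: 58.4
grip_force: 42.1
```

>>> {"method": "carry_out", "body": {
  "commands": [
    {"jaw": 0.05, "spin": 0, "translation": [-0.03, 0.005, 0]},
    {"jaw": 0.05, "spin": 0, "translation": [-0.03, 0.01, 0]},
    {"jaw": 0.05, "spin": 0, "translation": [-0.03, 0.01, 0]},
    {"jaw": 0.05, "spin": 0, "translation": [-0.03, 0.01, 0]},
    {"jaw": 0.05, "spin": 0, "translation": [-0.03, 0.01, 0]},
    {"jaw": 0.05, "spin": 0, "translation": [-0.03, 0.01, 0]},
    {"jaw": 0.05, "spin": 0, "translation": [-0.03, 0.01, 0]},
    {"jaw": 0.05, "spin": 0, "translation": [-0.03, 0.01, 0]}
  ]
}}

```text
time: 13.8
tool_pos: [607.3, -44.8, 191.1]
tcp_rot: [180.0, 0.0, 89.9]
ft_force: [0.6, -0.1, -1.6]
finger_gap: 59.0
grip_force: 42.1
```

>>> {"method": "carry_out", "body": {
  "commands": [
    {"jaw": 0.05, "spin": 0, "translation": [-0.03, 0.01, 0]},
    {"jaw": 0.05, "spin": 0, "translation": [-0.03, 0.01, 0]},
    {"jaw": 0.05, "spin": -0.06, "translation": [0, 0, 0]},
    {"jaw": 0.05, "spin": -0.12, "translation": [0, 0, 0]},
    {"jaw": 0.05, "spin": -0.12, "translation": [0, 0, 0]},
    {"jaw": 0.05, "spin": -0.12, "translation": [0, 0, 0]},
    {"jaw": 0.05, "spin": -0.12, "translation": [0, 0, 0]},
    {"jaw": 0.05, "spin": -0.12, "translation": [0, 0, 0]}
  ]
}}

```text
time: 14.47
tool_pos: [626.9, -103.3, 191.0]
tcp_rot: [-180.0, 0.0, 128.0]
ft_force: [0.4, -1.0, -1.9]
finger_gap: 58.9
grip_force: 42.2
```

>>> {"method": "carry_out", "body": {
  "commands": [
    {"jaw": 0.05, "spin": -0.12, "translation": [0, 0, 0]},
    {"jaw": 0.05, "spin": -0.12, "translation": [0, 0, 0]},
    {"jaw": 0.05, "spin": -0.12, "translation": [0, 0, 0]},
    {"jaw": 0.05, "spin": -0.12, "translation": [0, 0, 0]},
    {"jaw": 0.05, "spin": -0.12, "translation": [0, 0, 0]},
    {"jaw": 0.05, "spin": -0.12, "translation": [0, 0, 0]},
    {"jaw": 0.05, "spin": -0.12, "translation": [0, 0, 0]},
    {"jaw": 0.05, "spin": -0.07, "translation": [0, 0, 0]}
  ]
}}

```text
time: 15.13
tool_pos: [626.9, -103.2, 191.0]
tcp_rot: [-180.0, 0.0, -179.8]
ft_force: [0.9, 0.4, -1.9]
finger_gap: 59.0
grip_force: 42.1
```

```bash
python3 - <<'E'
from h import *
st();w=r.snapshot("wrist");w=r.snapshot("wrist");togo(630,-105,42.5,180);cv2.imwrite("pics/w7.png",w["pixels"])
print(rect(w,"board",20), [proj(w,X).round().tolist() for X in ((630,-105,16),(630,-205,16),(534,-130,16))])
E
```

```text
15.13 [ 626.9 -103.2  191. ] [-180.     0.  -179.8] F [ 0.9  0.4 -1.9] gap 59.0 grip 42.1 j [ -14.   14.   82.   -0.   84. -104.]
shift [-0.003  -0.0017  0.1485] spin -0.002
[ 580.2 -205.6  312.5  201.9   89.6    0.7] [[253.0, 175.0], [167.0, 175.0], [229.0, 87.0]]
```

View pics/w7.png

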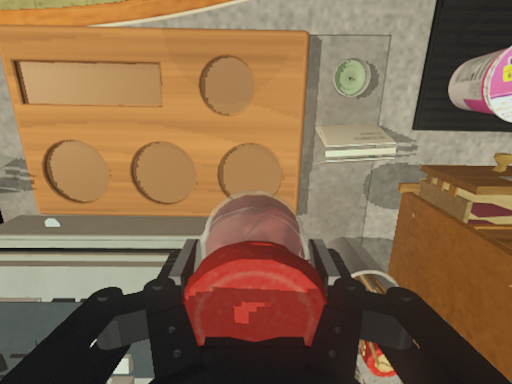

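The jam is held upright. The left recess is at (250,171) against my predicted (253,175) and the middle one at (163,172) against (167,175), so I shift the target by about −2 to −3 mm in y.

>>> {"method": "carry_out", "body": {
  "commands": [
    {"jaw": 0.05, "spin": 0, "translation": [-0.002, -0.004, 0.01]},
    {"jaw": 0.05, "spin": 0, "translation": [0, 0, 0.025]},
    {"jaw": 0.05, "spin": 0, "translation": [0, 0, 0.025]},
    {"jaw": 0.05, "spin": 0, "translation": [0, 0, 0.025]},
    {"jaw": 0.05, "spin": 0, "translation": [0, 0, 0.025]},
    {"jaw": 0.05, "spin": 0, "translation": [0, 0, 0.015]},
    {"jaw": 0.05, "spin": 0, "translation": [0, 0, 0.008]},
    {"jaw": 0.05, "spin": 0, "translation": [0, 0, 0.005]}
  ]
}}

```text
time: 15.95
tool_pos: [627.9, -107.2, 50.2]
tcp_rot: [180.0, -0.2, 179.8]
ft_force: [0.4, 0.1, -2.3]
finger_gap: 58.9
grip_force: 42.1
```

>>> {"method": "carry_out", "body": {
  "commands": [
    {"jaw": 0.05, "spin": 0, "translation": [0, 0, 0.003]},
    {"jaw": 0.05, "spin": 0, "translation": [0, 0, 0.003]},
    {"jaw": 0.05, "spin": 0, "translation": [0, 0, 0.002]},
    {"jaw": 0.05, "spin": 0, "translation": [0, 0, 0.001]},
    {"jaw": 0.05, "spin": 0, "translation": [0, 0, 0]},
    {"jaw": 0.05, "spin": 0, "translation": [0, 0, 0]},
    {"jaw": 0.05, "spin": 0, "translation": [0, 0, 0]},
    {"jaw": 0.05, "spin": 0, "translation": [0, 0, 0]}
  ]
}}

```text
time: 16.62
tool_pos: [629.3, -107.3, 43.7]
tcp_rot: [-180.0, 0.0, 179.8]
ft_force: [-0.0, -0.2, -1.6]
finger_gap: 58.7
grip_force: 42.2
```

```bash
python3 -c "
from h import *
st();togo(629,-107,42.5,180)"
```

```text
16.62 [ 629.3 -107.3   43.7] [-180.     0.   179.8] F [-0.  -0.2 -1.6] gap 58.7 grip 42.2 j [ -14.   22.   88.   -0.   69. -104.]
shift [0.0003 0.0003 0.0012] spin -0.003
```

>>> {"method": "carry_out", "body": {
  "commands": [
    {"jaw": 0.05, "spin": 0, "translation": [0, 0, 0.001]},
    {"jaw": 0.05, "spin": 0, "translation": [0, 0, 0.001]},
    {"jaw": 0.05, "spin": 0, "translation": [0, 0, 0]},
    {"jaw": 0.05, "spin": 0, "translation": [0, 0, 0]},
    {"jaw": 0.05, "spin": 0, "translation": [0, 0, 0]},
    {"jaw": 0.05, "spin": 0, "translation": [0, 0, 0]},
    {"jaw": 0.05, "spin": 0, "translation": [0, 0, 0]},
    {"jaw": 0.05, "spin": 0, "translation": [0, 0, 0]}
  ]
}}

```text
time: 17.28
tool_pos: [629.5, -107.3, 42.6]
tcp_rot: [-180.0, 0.1, 179.8]
ft_force: [-2.7, 0.3, 6.1]
finger_gap: 58.7
grip_force: 43.0
```

>>> {"method": "carry_out", "body": {
  "commands": [
    {"jaw": 0.06, "spin": 0, "translation": [0, 0, 0]},
    {"jaw": 0.065, "spin": 0, "translation": [0, 0, 0]},
    {"jaw": 0.07, "spin": 0, "translation": [0, 0, 0]},
    {"jaw": 0.075, "spin": 0, "translation": [0, 0, 0]},
    {"jaw": 0.078, "spin": 0, "translation": [0, 0, 0]},
    {"jaw": 0.078, "spin": 0, "translation": [0, 0, 0]},
    {"jaw": 0.078, "spin": 0, "translation": [0, 0, -0.01]},
    {"jaw": 0.078, "spin": 0, "translation": [0, 0, -0.02]}
  ]
}}

```text
time: 17.95
tool_pos: [626.7, -106.7, 68.8]
tcp_rot: [179.9, -0.3, 179.8]
ft_force: [0.6, 0.3, -0.4]
finger_gap: 77.8
grip_force: 0.0
```

>>> {"method": "carry_out", "body": {
  "commands": [
    {"jaw": 0.085, "spin": 0, "translation": [0, 0, -0.03]},
    {"jaw": 0.085, "spin": 0, "translation": [0, 0, -0.035]},
    {"jaw": 0.085, "spin": 0, "translation": [0, 0, -0.035]},
    {"jaw": 0.085, "spin": 0, "translation": [0, 0.01, -0.02]},
    {"jaw": 0.085, "spin": 0, "translation": [0.01, 0.03, 0]},
    {"jaw": 0.085, "spin": 0, "translation": [0.015, 0.035, 0]},
    {"jaw": 0.085, "spin": 0, "translation": [0.015, 0.035, 0]},
    {"jaw": 0.085, "spin": 0, "translation": [0.015, 0.035, 0]}
  ]
}}

```text
time: 18.62
tool_pos: [573.9, 39.0, 192.4]
tcp_rot: [180.0, 0.1, 179.8]
ft_force: [0.1, 0.6, 1.1]
finger_gap: 84.8
grip_force: 0.0
```

>>> {"method": "carry_out", "body": {
  "commands": [
    {"jaw": 0.085, "spin": 0, "translation": [0.015, 0.035, 0]},
    {"jaw": 0.085, "spin": 0, "translation": [0.015, 0.035, 0]},
    {"jaw": 0.085, "spin": 0, "translation": [0.011, 0.025, 0]},
    {"jaw": 0.085, "spin": 0.06, "translation": [0, 0, 0]},
    {"jaw": 0.085, "spin": 0.12, "translation": [0, 0, 0]},
    {"jaw": 0.085, "spin": 0.12, "translation": [0, 0, 0]},
    {"jaw": 0.085, "spin": 0.12, "translation": [0, 0, 0]},
    {"jaw": 0.085, "spin": 0.12, "translation": [0, 0, 0]}
  ]
}}

```text
time: 19.28
tool_pos: [533.8, 133.3, 192.3]
tcp_rot: [180.0, 0.0, 148.6]
ft_force: [-0.1, -1.0, -0.2]
finger_gap: 85.0
grip_force: 0.0
```

>>> {"method": "carry_out", "body": {
  "commands": [
    {"jaw": 0.085, "spin": 0.12, "translation": [0, 0, 0]},
    {"jaw": 0.085, "spin": 0.12, "translation": [0, 0, 0]},
    {"jaw": 0.085, "spin": 0.12, "translation": [0, 0, 0]},
    {"jaw": 0.085, "spin": 0.12, "translation": [0, 0, 0]},
    {"jaw": 0.085, "spin": 0.12, "translation": [0, 0, 0]},
    {"jaw": 0.085, "spin": 0.12, "translation": [0, 0, 0]},
    {"jaw": 0.085, "spin": 0.12, "translation": [0, 0, 0]},
    {"jaw": 0.085, "spin": 0.07, "translation": [0, 0, 0]}
  ]
}}

```text
time: 19.95
tool_pos: [533.8, 133.0, 192.2]
tcp_rot: [180.0, -0.0, 96.4]
ft_force: [0.9, 0.7, -0.5]
finger_gap: 85.2
grip_force: 0.0
```

```bash
python3 - <<'E'
from seg import *
s=st();w=look(H=dict(salt_shaker=94,yoghurt_pot=71,cup=55));togo(533.5,133,30,90)
# foil lid circle: bright/pink blob of the pot
m=r.regions_of(w,"yoghurt_pot")[0]["pixels"].astype(np.uint8)
c,_=cv2.findContours(m,cv2.RETR_EXTERNAL,cv2.CHAIN_APPROX_NONE);c=max(c,key=cv2.contourArea)
print(cv2.boundingRect(c),cv2.minEnclosingCircle(c), proj(w,(533.5,133,71)))
cv2.imwrite("pics/w8.png",w["pixels"])
E
```

```text
19.95 [533.8 133.  192.2] [180.   -0.   96.4] F [ 0.9  0.7 -0.5] gap 85.2 grip 0.0 j [ 9.  1. 96.  0. 83.  2.]
salt_shaker rect None lm []
yoghurt_pot rect [528.8 134.6  70.2  72.   13.8   0.9] lm [([251.3, 170.8], [531.2, 132.1], 0.71)]
cup rect [424.8 167.   75.1  59.6  62.    0.6] lm [([164.4, 135.3], [426.4, 162.9], 0.88)]
shift [ 0.     -0.0003  0.1615] spin 0.12
(214, 145, 71, 74) ((250.0, 179.5), 40.215145111083984) [253.17837683 186.46141799]
```

View pics/w8.png

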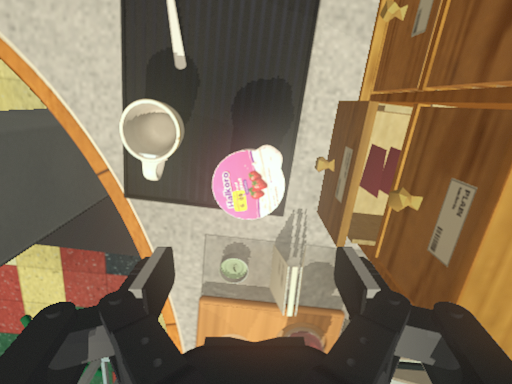

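The lid centre is at (248,185), 4 mm short of the prediction in x. The cup is at (152,132) with its handle at (152,168).

>>> {"method": "carry_out", "body": {
  "commands": [
    {"jaw": 0.085, "spin": 0.118, "translation": [0, -0.003, 0]},
    {"jaw": 0.085, "spin": 0, "translation": [0, 0, 0.02]},
    {"jaw": 0.085, "spin": 0, "translation": [0, 0, 0.03]},
    {"jaw": 0.085, "spin": 0, "translation": [0, 0, 0.03]},
    {"jaw": 0.085, "spin": 0, "translation": [0, 0, 0.03]},
    {"jaw": 0.085, "spin": 0, "translation": [0, 0, 0.03]},
    {"jaw": 0.085, "spin": 0, "translation": [0, 0, 0.027]},
    {"jaw": 0.085, "spin": 0, "translation": [0, 0, 0]}
  ]
}}

```text
time: 21.02
tool_pos: [525.8, 131.8, 18.1]
tcp_rot: [-179.4, 0.1, 90.0]
ft_force: [-1.4, -0.6, -0.6]
finger_gap: 85.1
grip_force: 0.0
```

>>> {"method": "carry_out", "body": {
  "commands": [
    {"jaw": 0.085, "spin": 0, "translation": [0, 0, 0]},
    {"jaw": 0.05, "spin": 0, "translation": [0, 0, 0]},
    {"jaw": 0.05, "spin": 0, "translation": [0, 0, 0]},
    {"jaw": 0.05, "spin": 0, "translation": [0, 0, 0]},
    {"jaw": 0.05, "spin": 0, "translation": [0, 0, 0]},
    {"jaw": 0.05, "spin": 0, "translation": [0, 0, 0]},
    {"jaw": 0.05, "spin": 0, "translation": [0, 0, 0]},
    {"jaw": 0.05, "spin": 0, "translation": [0, 0, 0]}
  ],
  "squeeze": 35
}}

```text
time: 21.68
tool_pos: [532.5, 133.0, 27.3]
tcp_rot: [179.8, -0.0, 90.0]
ft_force: [-4.4, 0.1, 7.1]
finger_gap: 66.7
grip_force: 37.0
```

>>> {"method": "carry_out", "body": {
  "commands": [
    {"jaw": 0.05, "spin": 0, "translation": [0, 0, 0]},
    {"jaw": 0.05, "spin": 0, "translation": [0, 0, 0]},
    {"jaw": 0.05, "spin": 0, "translation": [0, 0, 0]},
    {"jaw": 0.05, "spin": 0, "translation": [0, 0, 0]},
    {"jaw": 0.05, "spin": 0, "translation": [0, 0, 0]},
    {"jaw": 0.05, "spin": 0, "translation": [0, 0, 0]},
    {"jaw": 0.05, "spin": 0, "translation": [0, 0, 0]},
    {"jaw": 0.05, "spin": 0, "translation": [0, 0, 0]}
  ]
}}

```text
time: 22.35
tool_pos: [532.5, 133.0, 27.3]
tcp_rot: [179.8, -0.0, 90.0]
ft_force: [-4.9, 0.0, 6.8]
finger_gap: 66.7
grip_force: 37.0
```

```bash
python3 -c "
from h import *
st();togo(629,-307,190,90)"
```

```text
22.35 [532.5 133.   27.3] [179.8  -0.   90. ] F [-4.9  0.   6.8] gap 66.7 grip 37.0 j [  9.  11. 104.   0.  65.   9.]
shift [-0.4401  0.0964 -0.1627] spin 0.0
```

>>> {"method": "carry_out", "body": {
  "commands": [
    {"jaw": 0.05, "spin": 0, "translation": [0, 0, -0.01]},
    {"jaw": 0.05, "spin": 0, "translation": [0, 0, -0.02]},
    {"jaw": 0.05, "spin": 0, "translation": [0, 0, -0.025]},
    {"jaw": 0.05, "spin": 0, "translation": [0, 0, -0.025]},
    {"jaw": 0.05, "spin": 0, "translation": [0, 0, -0.025]},
    {"jaw": 0.05, "spin": 0, "translation": [0, 0, -0.025]},
    {"jaw": 0.05, "spin": 0, "translation": [-0.01, 0, -0.02]},
    {"jaw": 0.05, "spin": 0, "translation": [-0.02, 0, -0.01]}
  ]
}}

```text
time: 23.02
tool_pos: [532.8, 104.1, 190.1]
tcp_rot: [179.6, -0.1, 90.1]
ft_force: [-0.1, -1.0, -2.0]
finger_gap: 66.8
grip_force: 39.2
```

>>> {"method": "carry_out", "body": {
  "commands": [
    {"jaw": 0.05, "spin": 0, "translation": [-0.03, 0, 0]},
    {"jaw": 0.05, "spin": 0, "translation": [-0.035, 0.005, 0]},
    {"jaw": 0.05, "spin": 0, "translation": [-0.035, 0.01, 0]},
    {"jaw": 0.05, "spin": 0, "translation": [-0.035, 0.01, 0]},
    {"jaw": 0.05, "spin": 0, "translation": [-0.035, 0.01, 0]},
    {"jaw": 0.05, "spin": 0, "translation": [-0.035, 0.01, 0]},
    {"jaw": 0.05, "spin": 0, "translation": [-0.035, 0.01, 0]},
    {"jaw": 0.05, "spin": 0, "translation": [-0.035, 0.01, 0]}
  ]
}}

```text
time: 23.68
tool_pos: [596.5, -174.4, 186.6]
tcp_rot: [179.8, 0.1, 90.0]
ft_force: [0.6, -0.2, -1.8]
finger_gap: 66.6
grip_force: 39.2
```

>>> {"method": "carry_out", "body": {
  "commands": [
    {"jaw": 0.05, "spin": 0, "translation": [-0.035, 0.01, 0]},
    {"jaw": 0.05, "spin": 0, "translation": [-0.035, 0.01, 0]},
    {"jaw": 0.05, "spin": 0, "translation": [-0.035, 0.011, 0]},
    {"jaw": 0.05, "spin": 0, "translation": [-0.03, 0.01, 0]},
    {"jaw": 0.05, "spin": -0.06, "translation": [0, 0, 0]},
    {"jaw": 0.05, "spin": -0.12, "translation": [0, 0, 0]},
    {"jaw": 0.05, "spin": -0.12, "translation": [0, 0, 0]},
    {"jaw": 0.05, "spin": -0.12, "translation": [0, 0, 0]}
  ]
}}

```text
time: 24.35
tool_pos: [637.1, -308.1, 186.2]
tcp_rot: [179.9, 0.1, 114.4]
ft_force: [-1.2, 0.4, -1.1]
finger_gap: 66.9
grip_force: 39.4
```

>>> {"method": "carry_out", "body": {
  "commands": [
    {"jaw": 0.05, "spin": -0.12, "translation": [0, 0, 0]},
    {"jaw": 0.05, "spin": -0.12, "translation": [0, 0, 0]},
    {"jaw": 0.05, "spin": -0.125, "translation": [0, 0, 0]},
    {"jaw": 0.05, "spin": 0, "translation": [0, 0, 0]},
    {"jaw": 0.05, "spin": 0, "translation": [0, 0, 0]},
    {"jaw": 0.05, "spin": 0, "translation": [0, 0, 0]},
    {"jaw": 0.05, "spin": 0, "translation": [0, 0, 0]},
    {"jaw": 0.05, "spin": 0, "translation": [0, 0, 0]}
  ]
}}

```text
time: 25.02
tool_pos: [636.8, -307.3, 184.6]
tcp_rot: [180.0, 0.0, 134.9]
ft_force: [0.3, -0.2, -1.6]
finger_gap: 66.6
grip_force: 39.4
```

```bash
python3 - <<'E'
from h import *
st();togo(629,-307,38,135)
w=r.snapshot("wrist");cv2.imwrite("pics/w9.png",w["pixels"])
print([proj(w,X).round().tolist() for X in ((629,-307,16),(629,-207,16),(534,-277,16))])
E
```

```text
25.02 [ 636.8 -307.3  184.6] [180.    0.  134.9] F [ 0.3 -0.2 -1.6] gap 66.6 grip 39.4 j [-30.  25.  69.  -0.  86. -75.]
shift [ 0.0057 -0.0053  0.1466] spin -0.002
[[249.0, 169.0], [316.0, 104.0], [204.0, 86.0]]
```

View pics/w9.png

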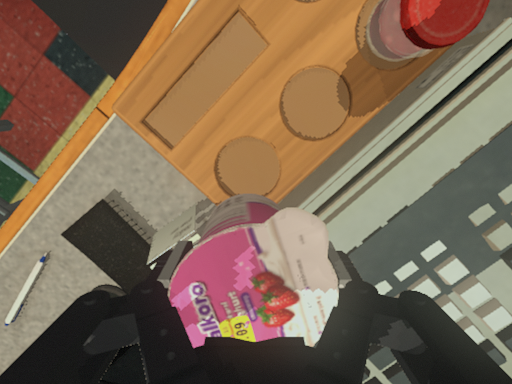

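The pot is held upright. The right recess is at (248,167), where I predicted (249,169), and the jam stands in the left recess at the top right. The target holds.

>>> {"method": "carry_out", "body": {
  "commands": [
    {"jaw": 0.05, "spin": 0, "translation": [0.006, -0.005, 0.01]},
    {"jaw": 0.05, "spin": 0, "translation": [0, 0, 0.025]},
    {"jaw": 0.05, "spin": 0, "translation": [0, 0, 0.025]},
    {"jaw": 0.05, "spin": 0, "translation": [0, 0, 0.025]},
    {"jaw": 0.05, "spin": 0, "translation": [0, 0, 0.025]},
    {"jaw": 0.05, "spin": 0, "translation": [0, 0, 0.015]},
    {"jaw": 0.05, "spin": 0, "translation": [0, 0, 0.008]},
    {"jaw": 0.05, "spin": 0, "translation": [0, 0, 0.005]}
  ]
}}

```text
time: 25.73
tool_pos: [628.4, -306.3, 45.0]
tcp_rot: [-180.0, -0.1, 135.0]
ft_force: [0.1, 0.2, -1.9]
finger_gap: 66.2
grip_force: 39.4
```

>>> {"method": "carry_out", "body": {
  "commands": [
    {"jaw": 0.05, "spin": 0, "translation": [0, 0, 0.003]},
    {"jaw": 0.05, "spin": 0, "translation": [0, 0, 0.003]},
    {"jaw": 0.05, "spin": 0, "translation": [0, 0, 0.001]},
    {"jaw": 0.05, "spin": 0, "translation": [0, 0, 0.001]},
    {"jaw": 0.05, "spin": 0, "translation": [0, 0, 0]},
    {"jaw": 0.05, "spin": 0, "translation": [0, 0, 0]},
    {"jaw": 0.05, "spin": 0, "translation": [0, 0, 0]},
    {"jaw": 0.05, "spin": 0, "translation": [0, 0, 0]}
  ]
}}

```text
time: 26.4
tool_pos: [629.2, -306.7, 38.6]
tcp_rot: [180.0, 0.0, 135.0]
ft_force: [0.4, -0.0, -1.4]
finger_gap: 66.8
grip_force: 39.4
```

```bash
python3 -c "
from h import *
st();togo(629,-307,37.3,135)"
```

```text
26.4 [ 629.2 -306.7   38.6] [180.   0. 135.] F [ 0.4 -0.  -1.4] gap 66.8 grip 39.4 j [-30.  31.  77.   0.  72. -75.]
shift [-0.0001 -0.0003  0.0013] spin -0.0
```

>>> {"method": "carry_out", "body": {
  "commands": [
    {"jaw": 0.05, "spin": 0, "translation": [0, 0, 0.001]},
    {"jaw": 0.05, "spin": 0, "translation": [0, 0, 0.0008]},
    {"jaw": 0.05, "spin": 0, "translation": [0, 0, 0]},
    {"jaw": 0.05, "spin": 0, "translation": [0, 0, 0]},
    {"jaw": 0.07, "spin": 0, "translation": [0, 0, 0]},
    {"jaw": 0.075, "spin": 0, "translation": [0, 0, 0]},
    {"jaw": 0.082, "spin": 0, "translation": [0, 0, 0]},
    {"jaw": 0.082, "spin": 0, "translation": [0, 0, 0]}
  ]
}}

```text
time: 27.07
tool_pos: [628.7, -306.4, 36.0]
tcp_rot: [-180.0, -0.0, 135.0]
ft_force: [0.4, 0.4, -0.1]
finger_gap: 82.3
grip_force: 0.0
```

>>> {"method": "carry_out", "body": {
  "commands": [
    {"jaw": 0.082, "spin": 0, "translation": [0, 0, -0.01]},
    {"jaw": 0.082, "spin": 0, "translation": [0, 0, -0.02]},
    {"jaw": 0.085, "spin": 0, "translation": [0, 0, -0.03]},
    {"jaw": 0.085, "spin": 0, "translation": [0, 0, -0.035]},
    {"jaw": 0.085, "spin": 0, "translation": [0, 0, -0.035]},
    {"jaw": 0.085, "spin": 0, "translation": [0, 0, -0.022]},
    {"jaw": 0.085, "spin": 0.06, "translation": [0, 0, 0]},
    {"jaw": 0.085, "spin": 0.12, "translation": [0, 0, 0]}
  ]
}}

```text
time: 27.73
tool_pos: [630.6, -307.5, 193.1]
tcp_rot: [179.8, 0.3, 124.6]
ft_force: [0.5, 0.3, -0.1]
finger_gap: 85.1
grip_force: 0.0
```

>>> {"method": "carry_out", "body": {
  "commands": [
    {"jaw": 0.085, "spin": 0.12, "translation": [0, 0, 0]},
    {"jaw": 0.085, "spin": 0.12, "translation": [0, 0, 0]},
    {"jaw": 0.085, "spin": 0.12, "translation": [0, 0, 0]},
    {"jaw": 0.085, "spin": 0.12, "translation": [0, 0, 0]},
    {"jaw": 0.085, "spin": 0.125, "translation": [0, 0, 0]},
    {"jaw": 0.085, "spin": 0, "translation": [0.03, -0.005, 0]},
    {"jaw": 0.085, "spin": 0, "translation": [0.036, -0.006, 0]},
    {"jaw": 0.085, "spin": 0, "translation": [0.036, -0.006, 0]}
  ]
}}

```text
time: 28.4
tool_pos: [611.6, -204.2, 189.0]
tcp_rot: [180.0, 0.0, 89.9]
ft_force: [0.8, -0.2, -0.3]
finger_gap: 84.8
grip_force: 0.0
```

>>> {"method": "carry_out", "body": {
  "commands": [
    {"jaw": 0.085, "spin": 0, "translation": [0.036, -0.006, 0]},
    {"jaw": 0.085, "spin": 0, "translation": [0.036, -0.006, 0]},
    {"jaw": 0.085, "spin": 0, "translation": [0.036, -0.006, 0]},
    {"jaw": 0.085, "spin": 0, "translation": [0.036, -0.006, 0]},
    {"jaw": 0.085, "spin": 0, "translation": [0.036, -0.006, 0]},
    {"jaw": 0.085, "spin": 0, "translation": [0.036, -0.006, 0]},
    {"jaw": 0.085, "spin": 0, "translation": [0.036, -0.006, 0]},
    {"jaw": 0.085, "spin": 0, "translation": [0.036, -0.006, 0]}
  ]
}}

```text
time: 29.07
tool_pos: [563.5, 85.1, 189.6]
tcp_rot: [179.9, -0.0, 90.0]
ft_force: [-0.3, 0.9, 0.8]
finger_gap: 85.0
grip_force: 0.0
```

>>> {"method": "carry_out", "body": {
  "commands": [
    {"jaw": 0.085, "spin": 0, "translation": [0.036, -0.006, 0]},
    {"jaw": 0.085, "spin": 0, "translation": [0.036, -0.006, 0]},
    {"jaw": 0.085, "spin": 0, "translation": [0.036, -0.006, 0]},
    {"jaw": 0.085, "spin": 0, "translation": [0.036, -0.006, 0]},
    {"jaw": 0.085, "spin": 0, "translation": [0.036, -0.005, 0]},
    {"jaw": 0.085, "spin": 0, "translation": [0.036, 0, 0]},
    {"jaw": 0.085, "spin": 0, "translation": [0.033, 0, 0]},
    {"jaw": 0.085, "spin": 0, "translation": [0, 0, 0]}
  ]
}}

```text
time: 29.73
tool_pos: [533.7, 338.2, 189.3]
tcp_rot: [180.0, -0.2, 90.3]
ft_force: [0.8, -0.4, -0.1]
finger_gap: 85.0
grip_force: 0.0
```

```bash
python3 - <<'E'
from seg import *
r.snapshot("top");r.snapshot("top");r.snapshot("top")
st();w=look(H=dict(salt_shaker=94,teaspoon=8));togo(529,331,60,90)
# bright cap blob
L=cv2.cvtColor(w["pixels"],cv2.COLOR_BGR2GRAY);m=r.regions_of(w,"salt_shaker")[0]["pixels"]
c,_=cv2.findContours(m.astype(np.uint8),cv2.RETR_EXTERNAL,cv2.CHAIN_APPROX_NONE);c=max(c,key=cv2.contourArea);print(cv2.boundingRect(c),cv2.minEnclosingCircle(c))
for z in (4,50,94):print(proj(w,(529,331,z)).round())
E
```

```text
29.88 [534.9 332.5 188.9] [180.    0.   90.1] F [-0.1  0.5  0.8] gap 85.1 grip 0.0 j [27. 13. 83. -0. 84. 27.]
salt_shaker rect [5.294e+02 3.411e+02 3.670e+01 4.970e+01 1.000e-01 8.000e-01] lm [([247.0, 170.1], [526.9, 333.5], 0.63)]
teaspoon rect [432.8 299.6  25.1 128.7  11.9   0.8] lm [([166.2, 197.0], [427.1, 299.4], 0.85)]
shift [-0.0002 -0.0064  0.1288] spin -0.002
(227, 158, 42, 55) ((247.5506134033203, 185.41116333007812), 27.640256881713867)
[249. 172.]
[248. 183.]
[247. 197.]
```

>>> {"method": "carry_out", "body": {
  "commands": [
    {"jaw": 0.085, "spin": 0, "translation": [0.001, -0.006, 0.005]},
    {"jaw": 0.085, "spin": 0, "translation": [0, 0, 0.025]},
    {"jaw": 0.085, "spin": 0, "translation": [0, 0, 0.03]},
    {"jaw": 0.085, "spin": 0, "translation": [0, 0, 0.03]},
    {"jaw": 0.085, "spin": 0, "translation": [0, 0, 0.03]},
    {"jaw": 0.085, "spin": 0, "translation": [0, 0, 0.02]},
    {"jaw": 0.085, "spin": 0, "translation": [0, 0, 0.013]},
    {"jaw": 0.085, "spin": 0, "translation": [0, 0, 0]}
  ]
}}

```text
time: 30.85
tool_pos: [526.2, 331.8, 31.5]
tcp_rot: [-179.7, 0.2, 90.0]
ft_force: [-0.6, -0.3, -1.2]
finger_gap: 84.9
grip_force: 0.0
```

>>> {"method": "carry_out", "body": {
  "commands": [
    {"jaw": 0.075, "spin": 0, "translation": [0, 0, 0]},
    {"jaw": 0.065, "spin": 0, "translation": [0, 0, 0]},
    {"jaw": 0.055, "spin": 0, "translation": [0, 0, 0]},
    {"jaw": 0.05, "spin": 0, "translation": [0, 0, 0]},
    {"jaw": 0.045, "spin": 0, "translation": [0, 0, 0]},
    {"jaw": 0.04, "spin": 0, "translation": [0, 0, 0]},
    {"jaw": 0.035, "spin": 0, "translation": [0, 0, 0]},
    {"jaw": 0.035, "spin": 0, "translation": [0, 0, 0]}
  ],
  "squeeze": 35
}}

```text
time: 31.52
tool_pos: [529.3, 333.8, 36.5]
tcp_rot: [180.0, -0.0, 90.0]
ft_force: [-1.9, -0.0, 6.0]
finger_gap: 38.1
grip_force: 34.3
```

>>> {"method": "carry_out", "body": {
  "commands": [
    {"jaw": 0.03, "spin": 0, "translation": [0, 0, 0]},
    {"jaw": 0.03, "spin": 0, "translation": [0, 0, 0]},
    {"jaw": 0.03, "spin": 0, "translation": [0, 0, 0]},
    {"jaw": 0.03, "spin": 0, "translation": [0, 0, 0]},
    {"jaw": 0.03, "spin": 0, "translation": [0, 0, 0]},
    {"jaw": 0.03, "spin": 0, "translation": [0, 0, 0]},
    {"jaw": 0.03, "spin": 0, "translation": [0, 0, 0]},
    {"jaw": 0.03, "spin": 0, "translation": [0, 0, 0]}
  ]
}}

```text
time: 32.18
tool_pos: [529.3, 333.7, 36.5]
tcp_rot: [180.0, -0.0, 90.0]
ft_force: [-3.3, -0.3, 6.2]
finger_gap: 38.3
grip_force: 34.3
```

```bash
python3 -c "
from h import *
st();togo(629.5,-206.5,210,90)"
```

```text
32.18 [529.3 333.7  36.5] [180.  -0.  90.] F [-3.3 -0.3  6.2] gap 38.3 grip 34.3 j [28. 21. 91.  0. 68. 28.]
shift [-0.5403  0.1002 -0.1735] spin 0.0
```

>>> {"method": "carry_out", "body": {
  "commands": [
    {"jaw": 0.03, "spin": 0, "translation": [0, 0, -0.01]},
    {"jaw": 0.03, "spin": 0, "translation": [0, 0, -0.02]},
    {"jaw": 0.03, "spin": 0, "translation": [0, 0, -0.028]},
    {"jaw": 0.03, "spin": 0, "translation": [0, 0, -0.03]},
    {"jaw": 0.03, "spin": 0, "translation": [0, 0, -0.03]},
    {"jaw": 0.03, "spin": 0, "translation": [0, 0, -0.03]},
    {"jaw": 0.03, "spin": 0, "translation": [-0.01, 0, -0.02]},
    {"jaw": 0.03, "spin": 0, "translation": [-0.02, 0, -0.005]}
  ]
}}

```text
time: 32.85
tool_pos: [530.7, 305.6, 214.6]
tcp_rot: [179.6, -0.2, 90.1]
ft_force: [0.9, -0.1, -0.2]
finger_gap: 38.2
grip_force: 34.8
```

>>> {"method": "carry_out", "body": {
  "commands": [
    {"jaw": 0.03, "spin": 0, "translation": [-0.03, 0, 0]},
    {"jaw": 0.03, "spin": 0, "translation": [-0.036, 0, 0]},
    {"jaw": 0.03, "spin": 0, "translation": [-0.036, 0, 0]},
    {"jaw": 0.03, "spin": 0, "translation": [-0.036, 0, 0]},
    {"jaw": 0.03, "spin": 0, "translation": [-0.036, 0.005, 0]},
    {"jaw": 0.03, "spin": 0, "translation": [-0.036, 0.01, 0]},
    {"jaw": 0.03, "spin": 0, "translation": [-0.036, 0.01, 0]},
    {"jaw": 0.03, "spin": 0, "translation": [-0.036, 0.01, 0]}
  ]
}}

```text
time: 33.52
tool_pos: [564.0, 19.5, 209.2]
tcp_rot: [180.0, 0.0, 90.0]
ft_force: [0.5, 0.6, -1.3]
finger_gap: 37.9
grip_force: 34.9
```

>>> {"method": "carry_out", "body": {
  "commands": [
    {"jaw": 0.03, "spin": 0, "translation": [-0.036, 0.01, 0]},
    {"jaw": 0.03, "spin": 0, "translation": [-0.036, 0.01, 0]},
    {"jaw": 0.03, "spin": 0, "translation": [-0.036, 0.01, 0]},
    {"jaw": 0.03, "spin": 0, "translation": [-0.036, 0.01, 0]},
    {"jaw": 0.03, "spin": 0, "translation": [-0.036, 0.01, 0]},
    {"jaw": 0.03, "spin": 0, "translation": [-0.036, 0.01, 0]},
    {"jaw": 0.03, "spin": 0, "translation": [-0.012, 0.005, 0]},
    {"jaw": 0.03, "spin": 0, "translation": [0, 0, 0]}
  ]
}}

```text
time: 34.18
tool_pos: [628.9, -210.6, 208.3]
tcp_rot: [-180.0, 0.1, 89.8]
ft_force: [1.2, 0.2, -1.3]
finger_gap: 38.2
grip_force: 34.9
```

```bash
python3 -c "
from h import *
r.snapshot('top');r.snapshot('top');r.snapshot('top');r.snapshot('top')
st();togo(629.5,-206.5,46.5,90)"
```

```text
34.38 [ 628.8 -205.5  208.5] [-180.   -0.   90.] F [ 0.2 -0.3 -1.8] gap 38.0 grip 34.9 j [-23.  18.  76.   0.  86. -23.]
shift [-0.001   0.0007  0.162 ] spin 0.001
```

>>> {"method": "carry_out", "body": {
  "commands": [
    {"jaw": 0.03, "spin": 0, "translation": [-0.001, 0.001, 0.015]},
    {"jaw": 0.03, "spin": 0, "translation": [0, 0, 0.03]},
    {"jaw": 0.03, "spin": 0, "translation": [0, 0, 0.03]},
    {"jaw": 0.03, "spin": 0, "translation": [0, 0, 0.03]},
    {"jaw": 0.03, "spin": 0, "translation": [0, 0, 0.025]},
    {"jaw": 0.03, "spin": 0, "translation": [0, 0, 0.015]},
    {"jaw": 0.03, "spin": 0, "translation": [0, 0, 0.008]},
    {"jaw": 0.03, "spin": 0, "translation": [0, 0, 0.003]}
  ]
}}

```text
time: 35.05
tool_pos: [629.4, -206.5, 51.4]
tcp_rot: [-179.9, -0.0, 90.1]
ft_force: [0.2, 0.1, -2.0]
finger_gap: 37.8
grip_force: 34.9
```

>>> {"method": "carry_out", "body": {
  "commands": [
    {"jaw": 0.03, "spin": 0, "translation": [0, 0, 0.002]},
    {"jaw": 0.03, "spin": 0, "translation": [0, 0, 0.002]},
    {"jaw": 0.03, "spin": 0, "translation": [0, 0, 0.001]},
    {"jaw": 0.03, "spin": 0, "translation": [0, 0, 0.001]},
    {"jaw": 0.03, "spin": 0, "translation": [0, 0, 0]},
    {"jaw": 0.03, "spin": 0, "translation": [0, 0, 0]},
    {"jaw": 0.03, "spin": 0, "translation": [0, 0, 0]},
    {"jaw": 0.03, "spin": 0, "translation": [0, 0, 0]}
  ]
}}

```text
time: 35.72
tool_pos: [630.1, -207.7, 46.7]
tcp_rot: [180.0, 0.0, 90.0]
ft_force: [0.2, 0.1, -0.6]
finger_gap: 38.0
grip_force: 34.9
```

>>> {"method": "carry_out", "body": {
  "commands": [
    {"jaw": 0.03, "spin": 0, "translation": [0, 0, 0.0005]},
    {"jaw": 0.042, "spin": 0, "translation": [0, 0, 0]},
    {"jaw": 0.048, "spin": 0, "translation": [0, 0, 0]},
    {"jaw": 0.054, "spin": 0, "translation": [0, 0, 0]},
    {"jaw": 0.058, "spin": 0, "translation": [0, 0, 0]},
    {"jaw": 0.058, "spin": 0, "translation": [0, 0, 0]},
    {"jaw": 0.058, "spin": 0, "translation": [0, 0, -0.01]},
    {"jaw": 0.058, "spin": 0, "translation": [0, 0, -0.02]}
  ]
}}

```text
time: 36.38
tool_pos: [627.8, -206.7, 73.4]
tcp_rot: [-179.7, -0.1, 90.0]
ft_force: [-0.2, 0.3, 0.1]
finger_gap: 58.1
grip_force: 0.0
```

>>> {"method": "carry_out", "body": {
  "commands": [
    {"jaw": 0.058, "spin": 0, "translation": [0, 0, -0.03]},
    {"jaw": 0.058, "spin": 0, "translation": [0, 0, -0.035]},
    {"jaw": 0.085, "spin": 0, "translation": [0, 0, -0.035]},
    {"jaw": 0.085, "spin": 0, "translation": [0, 0, -0.02]},
    {"jaw": 0.085, "spin": 0, "translation": [0.02, -0.01, 0]},
    {"jaw": 0.085, "spin": 0, "translation": [0.032, -0.017, 0]},
    {"jaw": 0.085, "spin": 0, "translation": [0.032, -0.017, 0]},
    {"jaw": 0.085, "spin": 0, "translation": [0.032, -0.017, 0]}
  ]
}}

```text
time: 37.05
tool_pos: [568.3, -90.8, 196.9]
tcp_rot: [179.9, 0.0, 89.9]
ft_force: [0.7, 0.7, -0.3]
finger_gap: 84.9
grip_force: 0.0
```

>>> {"method": "carry_out", "body": {
  "commands": [
    {"jaw": 0.085, "spin": 0, "translation": [0.032, -0.017, 0]},
    {"jaw": 0.085, "spin": 0, "translation": [0.032, -0.017, 0]},
    {"jaw": 0.085, "spin": 0, "translation": [0.032, -0.017, 0]},
    {"jaw": 0.085, "spin": 0, "translation": [0.032, -0.017, 0]},
    {"jaw": 0.085, "spin": 0, "translation": [0.032, -0.017, 0]},
    {"jaw": 0.085, "spin": 0, "translation": [0.032, -0.017, 0]},
    {"jaw": 0.085, "spin": 0, "translation": [0.032, -0.017, 0]},
    {"jaw": 0.085, "spin": 0, "translation": [0.032, -0.017, 0]}
  ]
}}

```text
time: 37.72
tool_pos: [432.1, 165.7, 197.1]
tcp_rot: [179.9, -0.0, 90.0]
ft_force: [0.6, 0.2, 0.7]
finger_gap: 84.7
grip_force: 0.0
```

```bash
python3 - <<'E'
from seg import *
for i in range(5): r.snapshot("top")
st();w=look(H=dict(cup=55,teaspoon=8));togo(428,174,24,90)
m=r.regions_of(w,"cup")[0]["pixels"].astype(np.uint8)
c,_=cv2.findContours(m,cv2.RETR_EXTERNAL,cv2.CHAIN_APPROX_NONE);c=max(c,key=cv2.contourArea)[:,0,:]
# widths row by row in the mask: bowl and handle
for v in range(c[:,1].min(),c[:,1].max()+1,8):
    u=np.flatnonzero(m[v]);print(v,u.min(),u.max(),end=" | ")
k=cv2.morphologyEx(m,cv2.MORPH_OPEN,cv2.getStructuringElement(cv2.MORPH_ELLIPSE,(31,31)))
h=((m>0)&(k==0)).astype(np.uint8);h=cv2.erode(h,np.ones((3,3)));ys,xs=np.nonzero(h)
k_c,_=cv2.findContours(k,cv2.RETR_EXTERNAL,cv2.CHAIN_APPROX_NONE);print("\nbowl bbox",cv2.boundingRect(k_c[0]),"handle",xs.mean(),ys.mean())
for X in((428,174,59),(428,174,4),(428,132,40)):print(proj(w,X).round())
E
```

```text
37.97 [433.3 164.3 196.7] [179.9   0.   90.1] F [-0.2 -0.6 -0.6] gap 85.2 grip 0.0 j [ 14. -13. 109.  -0.  84.  14.]
cup rect [424.4 166.8  73.8  59.7  56.6   1. ] lm [([248.0, 173.2], [426.6, 159.5], 0.83)]
teaspoon rect [430.2 288.7  27.5 107.5   5.7   0.8] lm [([251.0, 43.4], [430.6, 302.2], 0.78)]
shift [ 0.0106 -0.0055  0.172 ] spin -0.002
144 246 250 | 152 229 268 | 160 223 274 | 168 221 276 | 176 221 276 | 184 221 274 | 192 227 269 | 200 238 259 | 208 241 254 | 216 243 252 | 
bowl bbox (221, 144, 56, 61) handle 247.46341463414635 209.97560975609755
[248. 173.]
[249. 162.]
[249. 205.]
```

>>> {"method": "carry_out", "body": {
  "commands": [
    {"jaw": 0.085, "spin": 0, "translation": [0.009, -0.0055, 0.01]},
    {"jaw": 0.085, "spin": 0, "translation": [0, 0, 0.03]},
    {"jaw": 0.085, "spin": 0, "translation": [0, 0, 0.035]},
    {"jaw": 0.085, "spin": 0, "translation": [0, 0, 0.035]},
    {"jaw": 0.085, "spin": 0, "translation": [0, 0, 0.03]},
    {"jaw": 0.085, "spin": 0, "translation": [0, 0, 0.02]},
    {"jaw": 0.085, "spin": 0, "translation": [0, 0, 0.013]},
    {"jaw": 0.085, "spin": 0, "translation": [0, 0, 0]}
  ]
}}

```text
time: 38.93
tool_pos: [423.8, 172.7, 18.7]
tcp_rot: [-179.6, 0.1, 90.0]
ft_force: [0.6, 0.0, 0.2]
finger_gap: 85.2
grip_force: 0.0
```

>>> {"method": "carry_out", "body": {
  "commands": [
    {"jaw": 0.085, "spin": 0, "translation": [0, 0, 0]},
    {"jaw": 0.075, "spin": 0, "translation": [0, 0, 0]},
    {"jaw": 0.065, "spin": 0, "translation": [0, 0, 0]},
    {"jaw": 0.06, "spin": 0, "translation": [0, 0, 0]},
    {"jaw": 0.055, "spin": 0, "translation": [0, 0, 0]},
    {"jaw": 0.05, "spin": 0, "translation": [0, 0, 0]},
    {"jaw": 0.045, "spin": 0, "translation": [0, 0, 0]},
    {"jaw": 0.045, "spin": 0, "translation": [0, 0, 0]}
  ],
  "squeeze": 30
}}

```text
time: 39.6
tool_pos: [428.6, 173.8, 24.5]
tcp_rot: [179.9, -0.0, 90.0]
ft_force: [-1.8, -0.1, 5.5]
finger_gap: 56.2
grip_force: 30.7
```

```bash
python3 -c "
from h import *
st();togo(533.5,-131.5,190,90)"
```

```text
39.6 [428.6 173.8  24.5] [179.9  -0.   90. ] F [-1.8 -0.1  5.5] gap 56.2 grip 30.7 j [ 16.  -2. 118.   0.  64.  16.]
shift [-0.3053  0.105  -0.1655] spin -0.0
```

>>> {"method": "carry_out", "body": {
  "commands": [
    {"jaw": 0.045, "spin": 0, "translation": [0, 0, -0.01]},
    {"jaw": 0.045, "spin": 0, "translation": [0, 0, -0.02]},
    {"jaw": 0.045, "spin": 0, "translation": [0, 0, -0.028]},
    {"jaw": 0.045, "spin": 0, "translation": [0, 0, -0.03]},
    {"jaw": 0.045, "spin": 0, "translation": [0, 0, -0.03]},
    {"jaw": 0.045, "spin": 0, "translation": [0, 0, -0.03]},
    {"jaw": 0.045, "spin": 0, "translation": [-0.005, 0, -0.015]},
    {"jaw": 0.045, "spin": 0, "translation": [-0.02, 0.005, 0]}
  ]
}}

```text
time: 40.27
tool_pos: [434.7, 150.4, 192.1]
tcp_rot: [179.5, -0.2, 90.1]
ft_force: [0.5, -0.2, -1.5]
finger_gap: 55.9
grip_force: 32.3
```

>>> {"method": "carry_out", "body": {
  "commands": [
    {"jaw": 0.045, "spin": 0, "translation": [-0.035, 0.0125, 0]},
    {"jaw": 0.045, "spin": 0, "translation": [-0.035, 0.0125, 0]},
    {"jaw": 0.045, "spin": 0, "translation": [-0.035, 0.0125, 0]},
    {"jaw": 0.045, "spin": 0, "translation": [-0.035, 0.0125, 0]},
    {"jaw": 0.045, "spin": 0, "translation": [-0.035, 0.0125, 0]},
    {"jaw": 0.045, "spin": 0, "translation": [-0.035, 0.0125, 0]},
    {"jaw": 0.045, "spin": 0, "translation": [-0.035, 0.0125, 0]},
    {"jaw": 0.045, "spin": 0, "translation": [-0.035, 0.0125, 0]}
  ]
}}

```text
time: 40.93
tool_pos: [532.8, -133.6, 187.1]
tcp_rot: [179.9, 0.0, 90.0]
ft_force: [0.5, 0.9, -1.7]
finger_gap: 55.9
grip_force: 32.3
```

```bash
python3 - <<'E'
from h import *
for i in range(5): r.snapshot("top")
st();togo(533.5,-131.5,34.5,90)
w=r.snapshot("wrist")
for n in("cup","board"): print(n,[np.round(d["xy"],1).tolist() for d in r.landmark_of(w,n)[:1]])
print(proj(w,(582,-206.5,0)))
E
```

```text
41.18 [ 532.3 -131.6  186.4] [-180.    -0.    89.9] F [-0.9  0.  -1.1] gap 56.3 grip 32.5 j [-19.   1.  97.   0.  82. -19.]
shift [1.000e-04 1.200e-03 1.519e-01] spin -0.001
cup [[248.1, 250.3]]
board [[289.0, 227.2]]
[292.42651057 227.52992057]
```

>>> {"method": "carry_out", "body": {
  "commands": [
    {"jaw": 0.045, "spin": 0, "translation": [0, 0.001, 0.015]},
    {"jaw": 0.045, "spin": 0, "translation": [0, 0, 0.03]},
    {"jaw": 0.045, "spin": 0, "translation": [0, 0, 0.03]},
    {"jaw": 0.045, "spin": 0, "translation": [0, 0, 0.03]},
    {"jaw": 0.045, "spin": 0, "translation": [0, 0, 0.02]},
    {"jaw": 0.045, "spin": 0, "translation": [0, 0, 0.01]},
    {"jaw": 0.045, "spin": 0, "translation": [0, 0, 0.007]},
    {"jaw": 0.045, "spin": 0, "translation": [0, 0, 0.004]}
  ]
}}

```text
time: 42.0
tool_pos: [533.7, -131.1, 40.0]
tcp_rot: [180.0, 0.0, 90.1]
ft_force: [1.1, 0.5, -1.2]
finger_gap: 56.0
grip_force: 32.5
```

>>> {"method": "carry_out", "body": {
  "commands": [
    {"jaw": 0.045, "spin": 0, "translation": [0, 0, 0.003]},
    {"jaw": 0.045, "spin": 0, "translation": [0, 0, 0.001]},
    {"jaw": 0.045, "spin": 0, "translation": [0, 0, 0.001]},
    {"jaw": 0.045, "spin": 0, "translation": [0, 0, 0.0005]},
    {"jaw": 0.045, "spin": 0, "translation": [0, 0, 0]},
    {"jaw": 0.045, "spin": 0, "translation": [0, 0, 0]},
    {"jaw": 0.045, "spin": 0, "translation": [0, 0, 0]},
    {"jaw": 0.045, "spin": 0, "translation": [0, 0, 0]}
  ]
}}

```text
time: 42.67
tool_pos: [533.7, -131.7, 34.7]
tcp_rot: [180.0, 0.0, 90.0]
ft_force: [-0.4, -0.6, -0.6]
finger_gap: 55.7
grip_force: 32.5
```

>>> {"method": "carry_out", "body": {
  "commands": [
    {"jaw": 0.045, "spin": 0, "translation": [0, 0, 0.0005]},
    {"jaw": 0.06, "spin": 0, "translation": [0, 0, 0]},
    {"jaw": 0.066, "spin": 0, "translation": [0, 0, 0]},
    {"jaw": 0.072, "spin": 0, "translation": [0, 0, 0]},
    {"jaw": 0.076, "spin": 0, "translation": [0, 0, 0]},
    {"jaw": 0.076, "spin": 0, "translation": [0, 0, 0]},
    {"jaw": 0.076, "spin": 0, "translation": [0, 0, -0.01]},
    {"jaw": 0.076, "spin": 0, "translation": [0, 0, -0.02]}
  ]
}}

```text
time: 43.33
tool_pos: [531.3, -130.9, 62.0]
tcp_rot: [-179.7, -0.1, 90.0]
ft_force: [-0.5, -0.4, 0.1]
finger_gap: 76.4
grip_force: 0.0
```

>>> {"method": "carry_out", "body": {
  "commands": [
    {"jaw": 0.076, "spin": 0, "translation": [0, 0, -0.03]},
    {"jaw": 0.076, "spin": 0, "translation": [0, 0, -0.035]},
    {"jaw": 0.06, "spin": 0, "translation": [0, 0, -0.035]},
    {"jaw": 0.06, "spin": 0, "translation": [0, 0, -0.025]},
    {"jaw": 0.06, "spin": 0, "translation": [0.02, -0.005, 0]},
    {"jaw": 0.06, "spin": 0, "translation": [0.036, -0.0085, 0]},
    {"jaw": 0.06, "spin": 0, "translation": [0.036, -0.0085, 0]},
    {"jaw": 0.06, "spin": 0, "translation": [0.036, -0.0085, 0]}
  ]
}}

```text
time: 44.0
tool_pos: [502.7, -2.7, 190.2]
tcp_rot: [179.9, -0.0, 89.9]
ft_force: [0.1, -0.1, 1.0]
finger_gap: 59.8
grip_force: 0.0
```

>>> {"method": "carry_out", "body": {
  "commands": [
    {"jaw": 0.06, "spin": 0, "translation": [0.036, -0.0085, 0]},
    {"jaw": 0.06, "spin": 0, "translation": [0.036, -0.0085, 0]},
    {"jaw": 0.06, "spin": 0, "translation": [0.036, -0.0085, 0]},
    {"jaw": 0.06, "spin": 0, "translation": [0.036, -0.0085, 0]},
    {"jaw": 0.06, "spin": 0, "translation": [0.036, -0.0085, 0]},
    {"jaw": 0.06, "spin": 0, "translation": [0.036, -0.0085, 0]},
    {"jaw": 0.06, "spin": 0, "translation": [0.036, -0.0085, 0]},
    {"jaw": 0.06, "spin": 0, "translation": [0.036, -0.0085, 0]}
  ]
}}

```text
time: 44.67
tool_pos: [434.3, 286.2, 190.1]
tcp_rot: [179.9, -0.0, 90.0]
ft_force: [0.4, 0.4, -0.2]
finger_gap: 59.8
grip_force: 0.0
```

```bash
python3 - <<'E'
from h import *
for i in range(5): r.snapshot("top")
st();w=r.snapshot("wrist")
g=r.regions_of(w,"teaspoon");print(len(g),g[0]["score"]);m=g[0]["pixels"]
v,u=np.nonzero(m);P=np.array([onz(w,q,9) for q in zip(u,v)])
c=P.mean(0);e,V=np.linalg.eigh(np.cov(P.T));a=V[:,1]*np.sign(V[1,1]);s=(P-c)@a;n=(P-c)@np.array([a[1],-a[0]])
print("axis",a.round(3),"mid",(c+a*(s.max()+s.min())/2).round(1),"len",np.ptp(s).round(1))
for k in np.linspace(s.min(),s.max(),11):
    q=np.abs(s-k)<4;print(round(float(k)),(c+a*k+np.array([a[1],-a[0]])*n[q].mean()).round(1),"w",np.ptp(n[q]).round(1))
print("lm",[(d["xy"],onz(w,d["xy"],4).round(1)) for d in r.landmark_of(w,"teaspoon")[:1]])
togo(433,301,11,97.8)
E
```

```text
44.92 [435.  284.3 189.5] [180.    0.   90.1] F [ 0.4  0.7 -0.7] gap 59.6 grip 0.0 j [ 28.  -4. 101.  -0.  83.  27.]
1 0.96
axis [-0.174  0.985] mid [432.2 299.8] len 128.1
-81 [443.9 236.9] w 9.9
-69 [441.2 249.4] w 10.1
-56 [438.9 262. ] w 8.9
-43 [436.3 274.6] w 7.7
-30 [434.1 287.2] w 6.6
-17 [431.8 299.8] w 6.5
-5 [429.6 312.4] w 6.8
8 [427.3 325. ] w 19.5
21 [426.1 337.8] w 26.6
34 [423.1 350.3] w 24.0
47 [420.8 362.9] w 14.4
lm [([251.6, 156.8], array([432.7, 301.2]))]
shift [ 0.0178 -0.0025  0.1782] spin -0.138
```

>>> {"method": "carry_out", "body": {
  "commands": [
    {"jaw": 0.04, "spin": 0, "translation": [0.015, -0.003, 0.01]},
    {"jaw": 0.04, "spin": -0.087, "translation": [0, 0, 0.025]},
    {"jaw": 0.04, "spin": -0.086, "translation": [0, 0, 0.03]},
    {"jaw": 0.04, "spin": 0, "translation": [0, 0, 0.03]},
    {"jaw": 0.04, "spin": 0, "translation": [0, 0, 0.025]},
    {"jaw": 0.04, "spin": 0, "translation": [0, 0, 0.02]},
    {"jaw": 0.04, "spin": 0, "translation": [0, 0, 0.015]},
    {"jaw": 0.04, "spin": 0, "translation": [0, 0, 0.005]}
  ]
}}

```text
time: 45.73
tool_pos: [430.6, 297.1, 26.1]
tcp_rot: [-179.8, 0.1, 99.8]
ft_force: [-0.7, -0.2, -0.7]
finger_gap: 40.0
grip_force: 0.0
```

>>> {"method": "carry_out", "body": {
  "commands": [
    {"jaw": 0.04, "spin": 0, "translation": [0, 0, 0]},
    {"jaw": 0.04, "spin": 0, "translation": [0, 0, 0.004]},
    {"jaw": 0.04, "spin": 0, "translation": [0, 0, 0.004]},
    {"jaw": 0.04, "spin": 0, "translation": [0, 0, 0.003]},
    {"jaw": 0.04, "spin": 0, "translation": [0, 0, 0.002]},
    {"jaw": 0.04, "spin": 0, "translation": [0, 0, 0]},
    {"jaw": 0.04, "spin": 0, "translation": [0, 0, 0]},
    {"jaw": 0.04, "spin": 0, "translation": [0, 0, 0]}
  ]
}}

```text
time: 46.4
tool_pos: [432.1, 299.5, 16.3]
tcp_rot: [180.0, -0.0, 99.9]
ft_force: [0.3, 0.6, 1.0]
finger_gap: 39.7
grip_force: 0.0
```

```bash
python3 -c "
from h import *
st();togo(432,299.5,7.5,100)"
```

```text
46.4 [432.1 299.5  16.3] [180.   -0.   99.9] F [0.3 0.6 1. ] gap 39.7 grip 0.0 j [ 29.   9. 108.   0.  63.  19.]
shift [ 0.     -0.0002  0.0088] spin -0.001
```

>>> {"method": "carry_out", "body": {
  "commands": [
    {"jaw": 0.04, "spin": 0, "translation": [0, 0, 0.003]},
    {"jaw": 0.04, "spin": 0, "translation": [0, 0, 0.003]},
    {"jaw": 0.04, "spin": 0, "translation": [0, 0, 0.0025]},
    {"jaw": 0.03, "spin": 0, "translation": [0, 0, 0]},
    {"jaw": 0.025, "spin": 0, "translation": [0, 0, 0]},
    {"jaw": 0.02, "spin": 0, "translation": [0, 0, 0]},
    {"jaw": 0.015, "spin": 0, "translation": [0, 0, 0]},
    {"jaw": 0.01, "spin": 0, "translation": [0, 0, 0]}
  ]
}}

```text
time: 47.07
tool_pos: [432.1, 299.4, 7.6]
tcp_rot: [180.0, -0.0, 99.9]
ft_force: [0.4, -0.7, 0.0]
finger_gap: 18.3
grip_force: 29.1
```

>>> {"method": "carry_out", "body": {
  "commands": [
    {"jaw": 0.005, "spin": 0, "translation": [0, 0, 0]},
    {"jaw": 0.0, "spin": 0, "translation": [0, 0, 0]},
    {"jaw": 0.0, "spin": 0, "translation": [0, 0, 0]},
    {"jaw": 0.0, "spin": 0, "translation": [0, 0, 0]},
    {"jaw": 0.0, "spin": 0, "translation": [0, 0, 0]},
    {"jaw": 0.0, "spin": 0, "translation": [0, 0, 0]},
    {"jaw": 0.0, "spin": 0, "translation": [0, 0, 0]},
    {"jaw": 0.0, "spin": 0, "translation": [0, 0, 0]}
  ],
  "squeeze": 40
}}

```text
time: 47.73
tool_pos: [432.0, 299.4, 7.5]
tcp_rot: [180.0, -0.0, 99.9]
ft_force: [-0.5, 0.2, 0.3]
finger_gap: 17.8
grip_force: 39.3
```

```bash
python3 -c "
from h import *
st();togo(534,-276.5,190,90)"
```

```text
47.73 [432.  299.4   7.5] [180.   -0.   99.9] F [-0.5  0.2  0.3] gap 17.8 grip 39.3 j [ 29.   9. 108.   0.  63.  19.]
shift [-0.5849  0.0013 -0.1825] spin 0.173
```

>>> {"method": "carry_out", "body": {
  "commands": [
    {"jaw": 0.0, "spin": 0, "translation": [0, 0, -0.01]},
    {"jaw": 0.0, "spin": 0, "translation": [0, 0, -0.02]},
    {"jaw": 0.0, "spin": 0, "translation": [0, 0, -0.028]},
    {"jaw": 0.0, "spin": 0, "translation": [0, 0, -0.03]},
    {"jaw": 0.0, "spin": 0, "translation": [0, 0, -0.03]},
    {"jaw": 0.0, "spin": 0, "translation": [0, 0, -0.03]},
    {"jaw": 0.0, "spin": 0.087, "translation": [0, 0, -0.02]},
    {"jaw": 0.0, "spin": 0.086, "translation": [0, 0, 0]}
  ]
}}

```text
time: 48.4
tool_pos: [434.7, 300.9, 182.5]
tcp_rot: [179.5, -0.3, 89.8]
ft_force: [0.8, 0.6, 0.2]
finger_gap: 17.5
grip_force: 39.2
```

>>> {"method": "carry_out", "body": {
  "commands": [
    {"jaw": 0.0, "spin": 0, "translation": [-0.02, 0, 0]},
    {"jaw": 0.0, "spin": 0, "translation": [-0.036, 0.007, 0]},
    {"jaw": 0.0, "spin": 0, "translation": [-0.036, 0.007, 0]},
    {"jaw": 0.0, "spin": 0, "translation": [-0.036, 0.007, 0]},
    {"jaw": 0.0, "spin": 0, "translation": [-0.036, 0.007, 0]},
    {"jaw": 0.0, "spin": 0, "translation": [-0.036, 0.007, 0]},
    {"jaw": 0.0, "spin": 0, "translation": [-0.036, 0.007, 0]},
    {"jaw": 0.0, "spin": 0, "translation": [-0.036, 0.007, 0]}
  ]
}}

```text
time: 49.07
tool_pos: [481.0, 25.6, 176.5]
tcp_rot: [179.9, 0.0, 90.0]
ft_force: [0.0, 0.2, -0.2]
finger_gap: 17.7
grip_force: 39.2
```

>>> {"method": "carry_out", "body": {
  "commands": [
    {"jaw": 0.0, "spin": 0, "translation": [-0.036, 0.007, 0]},
    {"jaw": 0.0, "spin": 0, "translation": [-0.036, 0.007, 0]},
    {"jaw": 0.0, "spin": 0, "translation": [-0.036, 0.007, 0]},
    {"jaw": 0.0, "spin": 0, "translation": [-0.036, 0.007, 0]},
    {"jaw": 0.0, "spin": 0, "translation": [-0.036, 0.007, 0]},
    {"jaw": 0.0, "spin": 0, "translation": [-0.036, 0.007, 0]},
    {"jaw": 0.0, "spin": 0, "translation": [-0.036, 0.007, 0]},
    {"jaw": 0.0, "spin": 0, "translation": [-0.036, 0.007, 0]}
  ]
}}

```text
time: 49.73
tool_pos: [537.0, -262.6, 176.3]
tcp_rot: [180.0, 0.0, 90.0]
ft_force: [0.5, 0.8, 0.3]
finger_gap: 17.6
grip_force: 39.2
```

```bash
python3 - <<'E'
from h import *
for i in range(5): r.snapshot("top")
st();togo(533.5,-276.5,40,90)
w=r.snapshot("wrist");cv2.imwrite("pics/w10.png",w["pixels"])
g=r.regions_of(w,"teaspoon")
if g:
    v,u=np.nonzero(g[0]["pixels"]);P=np.array([onz(w,q,175) for q in zip(u,v)]);print(g[0]["score"],P.min(0).round(),P.max(0).round())
print([proj(w,X).round().tolist() for X in((513,-203.5,20),(554,-203.5,20),(513,-350,20),(554,-350,20))])
E
```

```text
49.98 [ 536.8 -260.4  175.7] [-180.   -0.   90.] F [ 0.5 -0.   0.1] gap 17.3 grip 39.2 j [-31.   9.  90.   0.  82. -31.]
shift [-0.0161 -0.0032  0.1357] spin -0.001
0.79 [ 524. -324.] [ 550. -196.]
[[231.0, 124.0], [270.0, 124.0], [234.0, 250.0], [268.0, 250.0]]
```

View pics/w10.png

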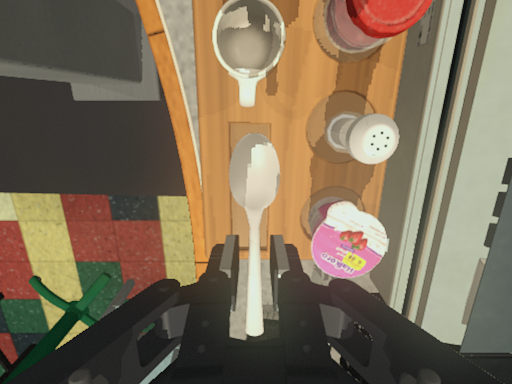

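The cup sits in its well with the handle to the right at (248,90). Jam, salt and yoghurt are seated. The spoon is held straight, above the groove edge at (231–271, 122).

>>> {"method": "carry_out", "body": {
  "commands": [
    {"jaw": 0.0, "spin": 0, "translation": [-0.016, -0.003, 0.01]},
    {"jaw": 0.0, "spin": 0, "translation": [0, 0, 0.03]},
    {"jaw": 0.0, "spin": 0, "translation": [0, 0, 0.03]},
    {"jaw": 0.0, "spin": 0, "translation": [0, 0, 0.03]},
    {"jaw": 0.0, "spin": 0, "translation": [0, 0, 0.02]},
    {"jaw": 0.0, "spin": 0, "translation": [0, 0, 0.01]},
    {"jaw": 0.0, "spin": 0, "translation": [0, 0, 0.01]},
    {"jaw": 0.0, "spin": 0, "translation": [0, 0, 0]}
  ]
}}

```text
time: 50.75
tool_pos: [533.4, -275.4, 34.3]
tcp_rot: [-179.9, -0.1, 90.1]
ft_force: [-0.2, 0.7, -0.4]
finger_gap: 17.7
grip_force: 39.2
```

>>> {"method": "carry_out", "body": {
  "commands": [
    {"jaw": 0.0, "spin": 0, "translation": [0, 0, 0.004]},
    {"jaw": 0.0, "spin": 0, "translation": [0, 0, 0.004]},
    {"jaw": 0.0, "spin": 0, "translation": [0, 0, 0.003]},
    {"jaw": 0.0, "spin": 0, "translation": [0, 0, 0.002]},
    {"jaw": 0.0, "spin": 0, "translation": [0, 0, 0]},
    {"jaw": 0.0, "spin": 0, "translation": [0, 0, 0]},
    {"jaw": 0.0, "spin": 0, "translation": [0, 0, 0]},
    {"jaw": 0.0, "spin": 0, "translation": [0, 0, 0]}
  ]
}}

```text
time: 51.42
tool_pos: [534.1, -276.8, 22.8]
tcp_rot: [180.0, 0.0, 90.0]
ft_force: [-0.5, -0.9, -0.4]
finger_gap: 17.3
grip_force: 39.2
```

```bash
python3 -c "
from h import *
st();togo(533.5,-276.5,21,90)"
```

```text
51.42 [ 534.1 -276.8   22.8] [180.   0.  90.] F [-0.5 -0.9 -0.4] gap 17.3 grip 39.2 j [-32.  19.  95.  -0.  66. -32.]
shift [ 0.0003 -0.0006  0.0018] spin -0.0
```

>>> {"method": "carry_out", "body": {
  "commands": [
    {"jaw": 0.0, "spin": 0, "translation": [0, 0, 0.001]},
    {"jaw": 0.0, "spin": 0, "translation": [0, 0, 0.0006]},
    {"jaw": 0.0, "spin": 0, "translation": [0, 0, 0]},
    {"jaw": 0.0, "spin": 0, "translation": [0, 0, 0]},
    {"jaw": 0.022, "spin": 0, "translation": [0, 0, 0]},
    {"jaw": 0.03, "spin": 0, "translation": [0, 0, 0]},
    {"jaw": 0.04, "spin": 0, "translation": [0, 0, 0]},
    {"jaw": 0.04, "spin": 0, "translation": [0, 0, 0]}
  ]
}}

```text
time: 52.08
tool_pos: [534.0, -276.6, 20.9]
tcp_rot: [180.0, 0.0, 90.0]
ft_force: [-0.6, -0.6, -0.4]
finger_gap: 39.6
grip_force: 0.0
```

>>> {"method": "carry_out", "body": {
  "commands": [
    {"jaw": 0.04, "spin": 0, "translation": [0, 0, -0.01]},
    {"jaw": 0.04, "spin": 0, "translation": [0, 0, -0.02]},
    {"jaw": 0.04, "spin": 0, "translation": [0, 0, -0.03]},
    {"jaw": 0.04, "spin": 0, "translation": [0, 0, -0.03]},
    {"jaw": 0.04, "spin": 0, "translation": [0, 0, -0.03]},
    {"jaw": 0.04, "spin": 0, "translation": [0, 0, -0.03]},
    {"jaw": 0.04, "spin": 0, "translation": [0, -0.01, -0.03]},
    {"jaw": 0.04, "spin": 0, "translation": [0.02, -0.02, -0.03]}
  ]
}}

```text
time: 52.75
tool_pos: [504.4, -258.6, 233.3]
tcp_rot: [179.9, 0.1, 89.9]
ft_force: [0.9, -0.5, 0.5]
finger_gap: 39.9
grip_force: 0.0
```

>>> {"method": "carry_out", "body": {
  "commands": [
    {"jaw": 0.085, "spin": 0, "translation": [0.03, 0, -0.02]},
    {"jaw": 0.085, "spin": 0, "translation": [0.03, 0, -0.02]},
    {"jaw": 0.085, "spin": 0, "translation": [0.02, 0, -0.02]},
    {"jaw": 0.085, "spin": 0, "translation": [0, 0, 0]},
    {"jaw": 0.085, "spin": 0, "translation": [0, 0, 0]},
    {"jaw": 0.085, "spin": 0, "translation": [0, 0, 0]},
    {"jaw": 0.085, "spin": 0, "translation": [0, 0, 0]},
    {"jaw": 0.085, "spin": 0, "translation": [0, 0, 0]}
  ]
}}

```text
time: 53.42
tool_pos: [503.3, -177.3, 289.3]
tcp_rot: [-179.9, -0.1, 89.9]
ft_force: [-0.5, 0.2, 0.4]
finger_gap: 85.2
grip_force: 0.0
```

```bash
python3 - <<'E'
from h import *
st();w=r.snapshot("wrist");cv2.imwrite("pics/w11.png",w["pixels"])
for n,X in(("jam_jar",(629.5,-106.5,14)),("salt_shaker",(629.5,-206.5,14)),("yoghurt_pot",(629,-306.5,14)),("cup",(533.5,-143,14)),("teaspoon",(533.5,-276.5,14)),("board",(582,-206.5,0)),("tealight",None),("price_card",None)):
    d=r.landmark_of(w,n)[:1];m=rect(w,n,18)
    print(n,d and (np.round(d[0]["xy"]).tolist(),onz(w,d[0]["xy"],14 if X and n!="board" else 0).round()),X and proj(w,X).round(),m)
E
```

```text
53.42 [ 503.3 -177.3  289.3] [-1.799e+02 -1.000e-01  8.990e+01] F [-0.5  0.2  0.4] gap 85.2 grip 0.0 j [-25.  -4.  91.  -0.  93. -25.]
jam_jar ([343.0, 110.0], array([ 630., -111.])) [343. 107.] [ 6.491e+02 -1.108e+02  7.050e+01  9.200e+01  8.990e+01  6.000e-01]
salt_shaker ([334.0, 179.0], array([ 626., -212.])) [336. 176.] [ 646.4 -225.6   47.    83.3   56.     1. ]
yoghurt_pot ([326.0, 234.0], array([ 622., -306.])) [331. 234.] [ 634.1 -330.8   82.8   95.3   39.1    0.7]
cup ([272.0, 136.0], array([ 529., -146.])) [275. 134.] [ 541.2 -145.6   66.9   84.1   26.8    0.7]
teaspoon ([271.0, 216.0], array([ 531., -273.])) [273. 218.] [ 536.3 -276.3   24.9  124.8    0.8    0.6]
board ([301.0, 173.0], array([ 577., -206.])) [304. 173.] [ 580.  -207.4  316.9  204.9   89.5    0.7]
tealight ([267.0, 27.0], array([521.,  -2.])) None [ 5.228e+02 -4.400e+00  3.390e+01  3.650e+01  1.000e-01  9.000e-01]
price_card ([321.0, 21.0], array([593.,   5.])) None None
```

```bash
python3 -c "
from bench import r
print(r.hand_in())"
```

```text
the job is handed in; nothing more can be done
None
```

I placed all five things in their recesses on the board and handed the job in at about 53 s of arm time. The last check (networks only, no picture viewed) put each within about 7 mm of its place, with the tealight and price card not visibly moved; whether the spoon lies flat wasn't seen.

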